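Gauge the spindles and lay them in their cradles

TASK

Check the length of every spindle on the bench gauge, one at a time in the order red, yellow, blue (one of them may be missing): lay it across the two V rests, gently slide the jaw shut on it until the spring-loaded brass anvil is pushed in about half of its 10 mm travel, hold it there for three seconds while the reading settles, then slide the jaw back and lay the spindle in the middle of the cradle of its own colour before gauging the next. At the end all spindles rest in their cradles and the jaw is fully back. Do not disturb the bottle, the ring gauge or the loupe.

Things in the scene. Friction and masses are not known exactly. Their poses are not given: they have to be found in the camera images.
- spindle_red: loose steel spindle, 0.28 kg: a round bar 14 mm in diameter and 140 mm long with a red square collar (26 x 26 x 26 mm) around its middle. Origin at its centre; the bar runs along its y axis, both ends alike. It starts lying on the bench on its collar, centre 13 mm up. It may be absent
- cradle_red_rest (a point): red cradle (one white dot at each end of its plate): this is the centre of a spindle resting in it, bar along y, z up, 60 mm above the bench. Two V rests 8 mm thick, 42 mm either side along y (90 degree V, 14 mm deep, 28 mm mouth) on a red plate whose top is 44 mm lower. Three cradles stand side by side, 75 mm apart, on a fixed rack; their order changes
- spindle_yellow: loose steel spindle, 0.28 kg: a round bar 14 mm in diameter and 140 mm long with a yellow square collar (26 x 26 x 26 mm) around its middle. Origin at its centre; the bar runs along its y axis, both ends alike. It starts lying on the bench on its collar, centre 13 mm up. It may be absent
- cradle_yellow_rest (a point): yellow cradle (two white dots at each end of its plate): this is the centre of a spindle resting in it, bar along y, z up, 60 mm above the bench. Two V rests 8 mm thick, 42 mm either side along y (90 degree V, 14 mm deep, 28 mm mouth) on a yellow plate whose top is 44 mm lower. Three cradles stand side by side, 75 mm apart, on a fixed rack; their order changes
- spindle_blue: loose steel spindle, 0.28 kg: a round bar 14 mm in diameter and 140 mm long with a blue square collar (26 x 26 x 26 mm) around its middle. Origin at its centre; the bar runs along its y axis, both ends alike. It starts lying on the bench on its collar, centre 13 mm up. It may be absent
- cradle_blue_rest (a point): blue cradle (three white dots at each end of its plate): this is the centre of a spindle resting in it, bar along y, z up, 60 mm above the bench. Two V rests 8 mm thick, 42 mm either side along y (90 degree V, 14 mm deep, 28 mm mouth) on a blue plate whose top is 44 mm lower. Three cradles stand side by side, 75 mm apart, on a fixed rack; their order changes
- gauge_rest (a point): fixed bench length gauge: this is the centre of a spindle resting midway on its two V rests, bar along y, z up, 60 mm above the bench. V rests as on the cradles (8 mm thick, 42 mm either side along y), on a dark base 14 mm high. The brass anvil is on the +y side, the sliding jaw on the -y side. A spindle on the rests can be pushed along y by up to 22 mm
- jaw: sliding jaw: blue carriage with a steel contact disc 20 mm in diameter. Origin at the centre of the disc face, which looks to +y of gauge_rest. It slides along y: fully back (home) its face is 105 mm on the -y side of gauge_rest, and it can close by up to 70 mm. About 2 N of friction; it stays where it is left
- jaw_tab (a point): top centre of the orange tab on the blue jaw carriage, by which it is slid, 36 mm behind the jaw face (141 mm on the -y side of gauge_rest at home): 16 mm wide across the slide (x), 24 mm along it (y), standing 36 mm above the carriage; top 111 mm above the bench
- anvil: brass disc of the spring-loaded anvil, 20 mm in diameter. Origin at the centre of its face, which looks to -y of gauge_rest; at rest the face is 80 mm on the +y side of gauge_rest and it can be pushed in (+y) by up to 10 mm against a spring of 600 N/m
- cleaner: closed bottle of cleaner, 56 mm in diameter, 130 mm tall; bystander, not to be disturbed; origin at the centre of its underside
- ring_gauge: steel ring gauge lying flat, 64 mm across, 20 mm high; bystander, not to be disturbed; origin at the centre of its underside
- loupe: orange eye loupe, 42 mm across, 40 mm high; bystander, not to be disturbed; origin at the centre of its underside
Mind the look-alikes: they are no part of the job. What is shaped like the spindle_yellow but turquoise is not meant. Leave any black look-alike of the spindle_blue alone.

How it is judged:
By the outcome, as a careful person would: the job done as asked, in the order asked, and still so for the second after the job is handed in, with the robot touching nothing.
Of spindle_red, spindle_yellow, spindle_blue only 2 to 3 are there at a start; the rules pass over those that are not, and their reading is None.
At some moment in a run one of spindle_red, spindle_yellow, spindle_blue may be knocked a few centimetres aside while the robot is not near it.
Once in a run the grip may slacken for a moment while it holds something.
It also fails if it takes over 210 s, if anything falls off the work surface, if the arm or the gripper's body presses on something with over 40 N, if the wrist force passes 120 N, or if a joint passes its speed limit or range.

ROBOT

A 7-joint arm with a two-finger parallel gripper is mounted at the origin on the work surface. World frame = base frame: x ahead of the robot, y to its left, z up, the work surface at z = 0. Lengths are in m, angles in rad, forces in N, time in s.
With the tool pointing down it reaches from about 0.425 to 0.975 m from the base axis. Payload 16.7 kg.
Tool frame: the origin (TCP) lies midway between the tips of the shut fingers; the grasp point (between the pads) lies behind it (env.grip_depth is the x of the grasp point in the tool frame, in m); x points along the fingers, y is the direction in which the jaws open and shut, and the axes are right-handed (so a half turn about x gives the same grasp; the last joint's range is limited). The gripper opens to 85 mm and grips with 20 to 120 N. Pads are 22 mm wide; open, the fingers measure 114 mm over their backs; the gripper's body (76 mm by 85 mm) begins 54 mm behind the grasp point. The pads swing forward as they close: fully open they stand 13 mm farther back than shut.
Start: joints at [1.048, 0.426, 0.074, 1.606, -0.034, 1.111, -0.067], TCP at [0.246, -0.628, 0.194] pointing down, gripper open.
Joint ranges: [-2.85, 2.85], [-0.5, 2.14], [-1.23, 1.37], [0.21, 2.46], [-1.02, 4.16], [0.16, 2.05], [-2.73, 2.73]. Speed limits (rad/s): [1.89, 1.89, 2.39, 2.39, 3.01, 3.01, 3.01].

INTERFACE

Orientations are given as a unit quaternion [w, x, y, z].
In Python, from bench import env gives the robot as it stands. The module is installed in compiled form; this text tells all that it offers.
- The arm moves only by the shell command python3 -m crank 'ROWS' [FORCE]. ROWS is JSON, a list of rows, each an object with "linear": the shift along the tool's x, y, z in cm, a list of three; "angular": the turn, a rotation vector about the tool's x, y, z in rad, a list of three; "gripper": the opening, from 0 (shut) to 1 (fully open). A call has 1 to 10 rows; each row shifts and turns the commanded pose from where the row before left it, along the tool's axes as they then stand; what a row does not reach is not made up. A row lasts 1/10 s, in which the tool goes at most 50 mm and 8.59 degrees, less where a joint would pass 70% of its speed; a pose out of reach is approached as far as the arm can. A call is refused whole if a number of a shift passes 5 or a number of a turn 0.15, either way. A call with a gripper value outside its range is refused whole. The fingers move at their own pace and stop on an object; FORCE is the grip in N (left out, the last holds). Time passes only in rows, so rows that do not move let the fingers close. It gives the time, the measured TCP pose, the force and the opening at its end, in the units of the state.
- env.state(): the state, without advancing time (a new reading comes with each control period).
- env.snapshot(name): name is "side" or "top" or "wrist"; returns the picture (420x560x3 uint8, red, green, blue); there is no depth.
- env.get_calibration(name): a dict with "fx", "fy", "cx", "cy" (pixels), "rvec" (rotation vector, rad) and "tvec" (3), from world to camera coordinates, as OpenCV has them. Camera axes: x right, y down, z forward; pixel columns grow to the right and rows downward; lengths in m; the calibration is good to about 2 mm. A picture is of the moment at which its call begins: read the wrist's pose just before it. get_calibration takes no time and is no camera call; for the wrist camera it gives the pose at the moment of the call.
- env.finish_job(): hands the job in, once; it reports no verdict.
The state is a dict: "t": time; "qpos": joint angles; "joint_vel": joint speeds; "tau": joint torques, N m; "position": TCP position; "orientation": TCP orientation; "ft_force": force on the tool from outside, world axes, zero at the start; "torque": the same for the moment, N m; "width": finger opening in m.
Only numpy, scipy, OpenCV 4.12 (cv2) and the standard library are available. Lean on these libraries where they do the work, as an engineer would, in place of code of your own. Each camera call takes 0.05 s, during which the arm holds its last target.

## Working session

There is one attempt and no reset: what is moved stays moved. The work goes in short steps, Python scripts to look and compute and a shell command to move; the robot and the scene stay as the last step left them, time stands still between calls to the robot, and variables do not carry over. Pictures are saved under pics/ and viewed, and the job is handed in when it is done.

```bash
ls; mkdir -p pics
cat > h.py <<'E'
import numpy as np, cv2
from bench import env
from scipy.spatial.transform import Rotation as R
def save(cam,name):
    im=env.snapshot(cam); cv2.imwrite(f'pics/{name}.png',im[:,:,::-1]); return im
def cal(cam):
    c=env.get_calibration(cam); K=np.array([[c['fx'],0,c['cx']],[0,c['fy'],c['cy']],[0,0,1.]])
    Rm=cv2.Rodrigues(np.array(c['rvec'],float))[0]; return K,Rm,np.array(c['tvec'],float).ravel()
def px2w(C,u,v,z):
    K,Rm,t=C; d=Rm.T@np.linalg.inv(K)@np.array([u,v,1.]); o=-Rm.T@t
    return o+d*(z-o[2])/d[2]
def w2px(C,p):
    K,Rm,t=C; q=K@(Rm@np.array(p,float)+t); return q[:2]/q[2]
def st():
    s=env.state(); print({k:np.round(s[k],4).tolist() for k in ('t','qpos','position','orientation','ft_force','width')}); return s
E
python3 - <<'E'
from h import *
s=st(); print(R.from_quat(np.roll(s['orientation'],-1)).as_matrix().round(3), env.grip_depth)
for c in ('side','top','wrist'):
    save(c,c+'0'); C=cal(c); print(c,C[0].round(1).tolist(),(-C[1].T@C[2]).round(3))
E
```

```text
pics
{'t': 0.0, 'qpos': [1.0476, 0.4267, 0.0739, 1.6066, -0.0341, 1.1108, -0.0671], 'position': [0.2462, -0.628, 0.1934], 'orientation': [-0.1309, -0.6947, -0.1318, 0.6949], 'ft_force': [-0.0417, -0.3665, 0.0735], 'width': 0.0849}
[[-0.001  0.365 -0.931]
 [ 0.001 -0.931 -0.365]
 [-1.    -0.001  0.   ]] -0.0187
side [[409.1, 0.0, 280.3], [0.0, 409.1, 211.7], [0.0, 0.0, 1.0]] [0.264 0.881 0.73 ]
top [[504.4, 0.0, 281.2], [0.0, 504.4, 215.4], [0.0, 0.0, 1.0]] [ 0.379 -0.015  1.649]
wrist [[327.3, 0.0, 278.0], [0.0, 327.3, 211.3], [0.0, 0.0, 1.0]] [ 0.324 -0.597  0.373]
```

View pics/top0.png

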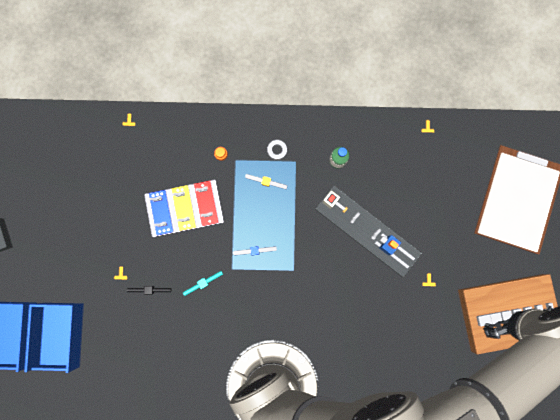

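View pics/side0.png

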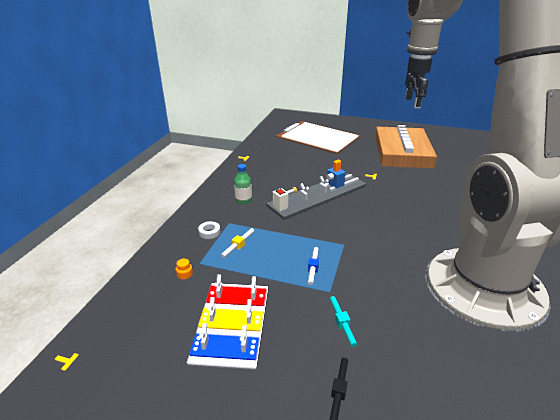

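View pics/wrist0.png

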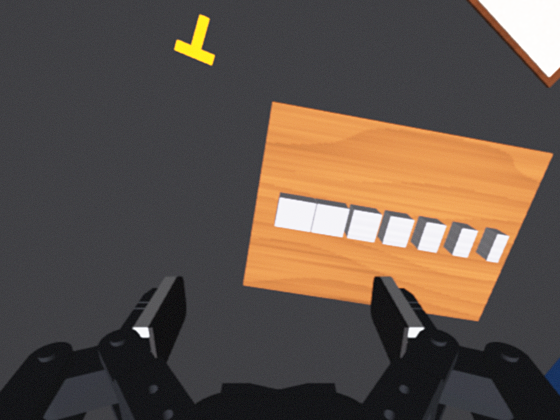

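Run:
```python
import cv2
im=cv2.imread('pics/top0.png')
def crop(n,x0,y0,x1,y1,f):
    cv2.imwrite(f'pics/{n}.png',cv2.resize(im[y0:y1,x0:x1],None,fx=f,fy=f,interpolation=cv2.INTER_CUBIC))
crop('c_gauge',310,180,430,280,6)
crop('c_spin',225,155,305,275,5)
crop('c_crad',140,170,230,240,8)
```

```text
(no output)
```

View pics/c_gauge.png

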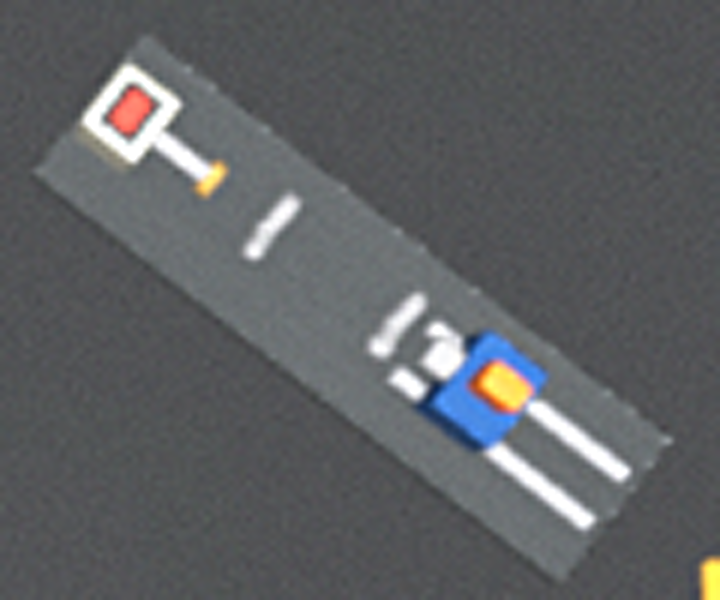

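View pics/c_spin.png

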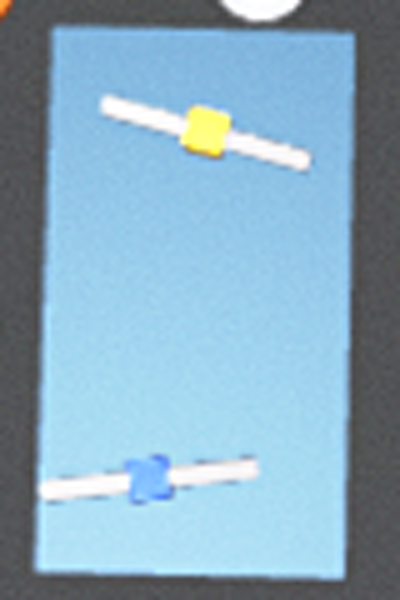

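View pics/c_crad.png

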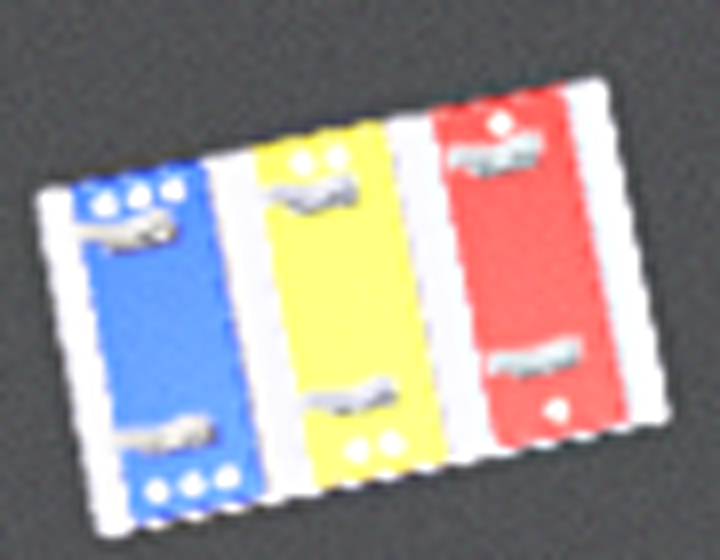

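Run:
```python
from h import *
C=cal('top')
def P(crop,u,v,z):
    x0,y0,f={'g':(310,180,6),'s':(225,155,5),'c':(140,170,8)}[crop]
    return px2w(C,x0+(u+.5)/f-.5,y0+(v+.5)/f-.5,z)
f=lambda a:np.round(a,4)
a=P('g',272,228,.06);b=P('g',398,325,.06); print('V',f(a),f(b),'mid',f((a+b)/2),'len',np.linalg.norm(a-b),'ang',np.degrees(np.arctan2(*(a-b)[[1,0]])))
m=(a+b)/2; u=(a-b)/np.linalg.norm(a-b)
for n,x,y,z in [('anvil',212,180,.06),('tab',505,388,.111),('jawdisc',437,356,.07)]:
    q=P('g',x,y,z)-m; print(n,f(P('g',x,y,z)),'along',q@u,'cross',q[0]*u[1]-q[1]*u[0])
c=[P('g',*k,.014) for k in [(148,36),(672,440),(563,580),(36,170)]]
print('base',f(c)); cc=(c[0]+c[3])/2-(c[1]+c[2])/2; print(np.degrees(np.arctan2(cc[1],cc[0])))
ym=P('s',207,131,.026);y1=P('s',108,105,.013);y2=P('s',305,161,.013)
bm=P('s',150,478,.026);b1=P('s',44,490,.013);b2=P('s',256,467,.013)
for n,q,e1,e2 in (('yel',ym,y1,y2),('blu',bm,b1,b2)):
    d=e1-e2; print(n,f(q),f((e1+e2)/2),np.linalg.norm(d),np.degrees(np.arctan2(d[1],d[0])))
D={'red':[(500,124),(557,410)],'yel':[(320,160),(375,447)],'blu':[(139,197),(192,490)]}
for n,(p,q) in D.items():
    p=P('c',*p,.016);q=P('c',*q,.016);d=p-q
    print(n,f((p+q)/2),np.linalg.norm(d),np.degrees(np.arctan2(d[1],d[0])))
V={'red':[(494,154),(535,357)],'yel':[(315,195),(350,398)],'blu':[(127,233),(167,435)]}
for n,(p,q) in V.items():
    p=P('c',*p,.06);q=P('c',*q,.06);d=p-q
    print(n,f((p+q)/2),np.linalg.norm(d),np.degrees(np.arctan2(d[1],d[0])))
```

```text
V [ 0.5409 -0.253   0.06  ] [ 0.4911 -0.3197  0.06  ] mid [ 0.516  -0.2863  0.06  ] len 0.0832374653454105 ang 53.268791540040645
anvil [ 0.5656 -0.2211  0.06  ] along 0.08201960941395121 cross 0.0007662316304213046
tab [ 0.4566 -0.3644  0.111 ] along -0.09808315284834458 cross -0.0008487949979933476
jawdisc [ 0.4746 -0.3382  0.07  ] along -0.06630869217580204 cross -0.002121565196124501
base [[ 0.6495 -0.1913  0.014 ]
 [ 0.4355 -0.4767  0.014 ]
 [ 0.3592 -0.4176  0.014 ]
 [ 0.5743 -0.1312  0.014 ]]
53.11237604245169
yel [0.6581 0.0325 0.026 ] [0.659  0.0332 0.013 ] 0.13462565323330844 75.28067881356965
blu [0.4318 0.0633 0.026 ] [0.4319 0.0639 0.013 ] 0.13788717368078732 97.47277695189763
red [0.5824 0.2277 0.016 ] 0.12006083970158776 13.299956000819908
yel [0.5658 0.3007 0.016 ] 0.12015972059577965 13.142021001801435
blu [0.5477 0.3739 0.016 ] 0.1222512118559837 12.81693003429252
red [0.5813 0.2268 0.06  ] 0.08301776944871629 13.461043723301739
yel [0.5633 0.2982 0.06  ] 0.08243033489336392 12.110385471230098
blu [0.5467 0.3709 0.06  ] 0.08233902294486013 13.772414498323606
```

```bash
cat >> h.py <<'E'
def pose():
    s=env.state(); return s,np.array(s['position']),R.from_quat(np.roll(s['orientation'],-1))
def rot_to(Rc,yaw):
    # target: x down, y at yaw deg (world)
    a=np.radians(yaw); x=np.array([0,0,-1.]);y=np.array([np.cos(a),np.sin(a),0]);z=np.cross(x,y)
    T=R.from_matrix(np.column_stack([x,y,z])); return T,(Rc.inv()*T).as_rotvec()
def go(p=None,yaw=None):
    """translate in the current tool axes first, then after the turn in target axes"""
    s,q,Rc=pose(); M=Rc.as_matrix()
    print('t',round(s['t'],2),'pos',q.round(4),'yaw',round(np.degrees(np.arctan2(M[1,1],M[0,1])),2),'F',np.round(s['ft_force'],1),'w',round(s['width'],4))
    if yaw is not None:
        T,rv=rot_to(Rc,yaw); print('turn',rv.round(4))
    if p is not None:
        d=(np.array(p)-q)*100; print('shift now-axes cm',(M.T@d).round(2))
        if yaw is not None: print('shift turned-axes cm',(T.as_matrix().T@d).round(2))
U=np.array([np.cos(np.radians(53.2)),np.sin(np.radians(53.2)),0]); G=np.array([.516,-.2863,0])
E
python3 -c "
from h import *
go(list((G-.098*U)[:2])+[.2],-36.8)
C=cal('wrist');print(C[1][2],(-C[1].T@C[2]))"
```

```text
t 0.15 pos [ 0.2463 -0.6281  0.1936] yaw -68.58 F [0.8 0.  0.8] w 0.0854
turn [-5.547e-01 -2.000e-04  1.000e-03]
shift now-axes cm [ -0.63 -16.81 -29.25]
shift turned-axes cm [ -0.64   1.12 -33.72]
[-0.30418862 -0.11911046 -0.94513596] [ 0.32374596 -0.59687021  0.37252204]
```

```bash
python3 -m crank '[{"linear":[0,0,0],"angular":[-0.139,0,0],"gripper":0.6},{"linear":[0,0,0],"angular":[-0.139,0,0],"gripper":0.6},{"linear":[0,0,0],"angular":[-0.139,0,0],"gripper":0.6},{"linear":[0,0,0],"angular":[-0.138,0,0],"gripper":0.6},{"linear":[0,0,-3],"angular":[0,0,0],"gripper":0.6},{"linear":[0,0,-4],"angular":[0,0,0],"gripper":0.6},{"linear":[0,0,-4],"angular":[0,0,0],"gripper":0.6},{"linear":[0,0,-4],"angular":[0,0,0],"gripper":0.6},{"linear":[0,0,-4],"angular":[0,0,0],"gripper":0.6},{"linear":[0,0,-4],"angular":[0,0,0],"gripper":0.6}]' 40
python3 -c "
from h import *
go(list((G-.098*U)[:2])+[.2],-36.8)"
```

```text
t: 1.15
position: [0.3848, -0.4427, 0.194]
orientation: [-0.317, -0.632, -0.317, 0.632]
ft_force: [0.2, -0.3, -0.4]
width: 0.0513
t 1.15 pos [ 0.3848 -0.4427  0.194 ] yaw -36.79 F [ 0.2 -0.3 -0.4] w 0.0513
turn [ 0.0002 -0.      0.0001]
shift now-axes cm [ -0.6    1.14 -10.58]
shift turned-axes cm [ -0.6    1.13 -10.58]
```

```bash
python3 -m crank '[{"linear":[0,0.5,-3],"angular":[0,0,0],"gripper":0.6},{"linear":[-1,0.6,-2],"angular":[0,0,0],"gripper":0.6},{"linear":[-1,0,0],"angular":[0,0,0],"gripper":0.6}]'
python3 - <<'E'
from h import *
C=cal('wrist'); im=save('wrist','w1'); np.save('w1.npy',np.array([*C],dtype=object),allow_pickle=True)
cv2.imwrite('pics/w1b.png',cv2.resize(im[:,:,::-1],(800,600),interpolation=cv2.INTER_CUBIC))
for n,p in [('tab',(G-.098*U)+[0,0,.111]),('anv',(G+.08*U)+[0,0,.06]),('v1',G+.042*U+[0,0,.06]),('v2',G-.042*U+[0,0,.06])]: print(n,w2px(C,p).round(1))
E
```

```text
t: 1.45
position: [0.4254, -0.408, 0.2141]
orientation: [0.318, 0.632, 0.318, -0.631]
ft_force: [0.0, -0.2, -0.4]
width: 0.0512Traceback (most recent call last):
  File "<stdin>", line 2, in <module>
ValueError: could not broadcast input array from shape (3,3) into shape (3,)
```

```bash
cat >> h.py <<'E'
import pickle
def wsave(n,cam='wrist'):
    C=cal(cam); im=save(cam,n); pickle.dump(C,open(f'{n}.pkl','wb'))
    cv2.imwrite(f'pics/{n}b.png',cv2.resize(im[:,:,::-1],(800,600),interpolation=cv2.INTER_CUBIC)); return C
def big(n,u,v,z):
    C=pickle.load(open(f'{n}.pkl','rb')); return px2w(C,(u+.5)*.7-.5,(v+.5)*.7-.5,z)
def gc(p):  # gauge coordinates: cross (x), along (y)
    d=np.array(p)-G; X=np.array([U[1],-U[0],0]); return round(d@X*1000,1),round(d@U*1000,1)
E
python3 - <<'E'
from h import *
C=wsave('w1')
for n,p in [('tab',(G-.098*U)+[0,0,.111]),('anv',(G+.08*U)+[0,0,.06]),('v1',G+.042*U+[0,0,.06]),('v2',G-.042*U+[0,0,.06])]: print(n,(w2px(C,p)/.7).round(1))
E
```

```text
tab [397.5 190.4]
anv [ 397.9 -136.8]
v1 [397.8 -57.4]
v2 [397.4  95.4]
```

View pics/w1b.png

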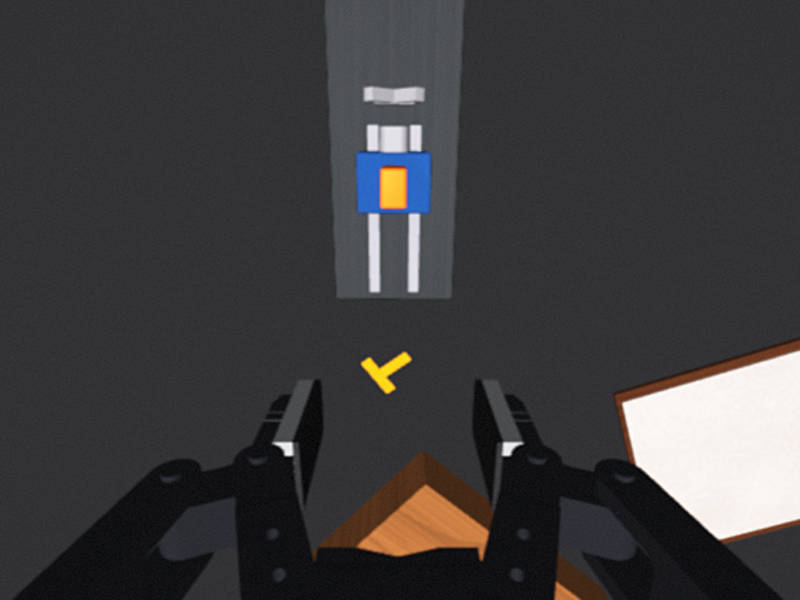

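Run:
```python
from h import *
for n,u,v,z in [('tab',393,188,.111),('tabN',393,167,.111),('tabS',393,208,.111),('v2',394,94,.06),('basecorn',337,298,.014),('basecorn2',452,298,.014)]:
    p=big('w1',u,v,z); print(n,p.round(4),gc(p))
t=big('w1',393,188,.111)
go([t[0],t[1],.09],-36.8)
```

```text
tab [ 0.456  -0.3619  0.111 ] (np.float64(-2.8), np.float64(-96.5))
tabN [ 0.4631 -0.3523  0.111 ] (np.float64(-2.8), np.float64(-84.5))
tabS [ 0.4489 -0.3713  0.111 ] (np.float64(-2.8), np.float64(-108.2))
v2 [ 0.4895 -0.3177  0.06  ] (np.float64(-2.4), np.float64(-41.0))
basecorn [ 0.3561 -0.4138  0.014 ] (np.float64(-51.6), np.float64(-197.9))
basecorn2 [ 0.4353 -0.473   0.014 ] (np.float64(47.2), np.float64(-197.8))
t 1.55 pos [ 0.4234 -0.411   0.2152] yaw -36.75 F [ 0.   0.2 -0.7] w 0.0512
turn [ 0.0009  0.0002 -0.0015]
shift now-axes cm [12.52 -0.35 -5.89]
shift turned-axes cm [12.52 -0.34 -5.88]
```

```bash
python3 -m crank '[{"linear":[0,-0.3,-3],"angular":[0,0,0],"gripper":0.6},{"linear":[0,0,-2.9],"angular":[0,0,0],"gripper":0.6},{"linear":[4,0,0],"angular":[0,0,0],"gripper":0.55},{"linear":[4,0,0],"angular":[0,0,0],"gripper":0.55},{"linear":[3,0,0],"angular":[0,0,0],"gripper":0.5},{"linear":[2,0,0],"angular":[0,0,0],"gripper":0.5},{"linear":[0,0,0],"angular":[0,0,0],"gripper":0.5}]' 20
python3 -c "
from h import *
go([.456,-.3619,.083],-36.8); wsave('w2')"
```

```text
t: 2.25
position: [0.4532, -0.3615, 0.0811]
orientation: [-0.315, -0.632, -0.318, 0.633]
ft_force: [1.1, -0.9, -0.0]
width: 0.0428
t 2.25 pos [ 0.4532 -0.3615  0.0811] yaw -36.87 F [ 1.1 -0.9 -0. ] w 0.0428
turn [-0.0013  0.0004  0.0051]
shift now-axes cm [-0.19  0.24 -0.13]
shift turned-axes cm [-0.19  0.24 -0.13]
```

View pics/w2b.png

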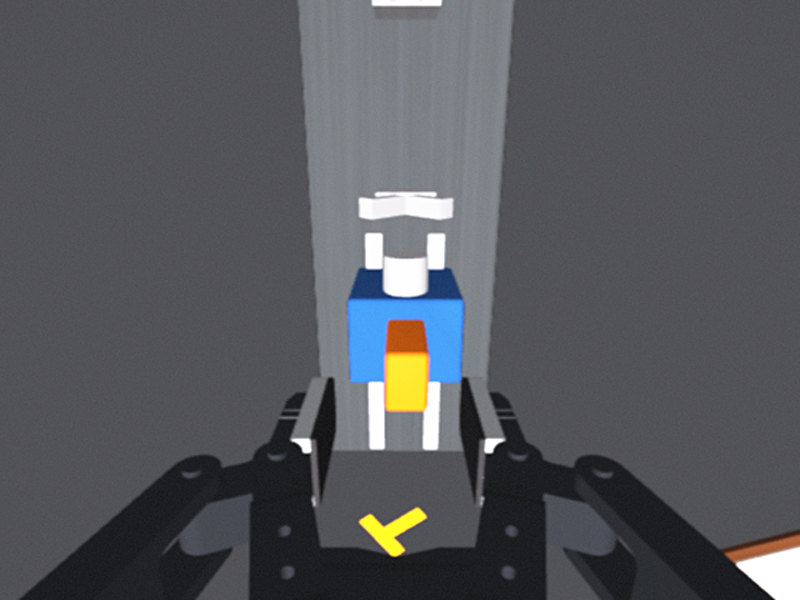

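Run:
```python
from h import *
p=big('w2',406,381,.111); print(p,gc(p))
s,q,Rc=pose(); C=cal('wrist')
for d in (0,-.0187,-.03): print(d,(w2px(C,q+Rc.apply([d,0,0]))/.7).round(1))
print(gc(q)); go([p[0],p[1],.083],-36.8)
```

```text
[ 0.45647491 -0.36066968  0.111     ] (np.float64(-3.1), np.float64(-95.2))
0 [399.7 351.7]
-0.0187 [400.  372.5]
-0.03 [400.2 387.3]
(np.float64(-4.1), np.float64(-97.6))
t 2.3 pos [ 0.4543 -0.362   0.083 ] yaw -36.86 F [0.2 0.3 0.6] w 0.0429
turn [-0.0011  0.0003  0.0028]
shift now-axes cm [-0.    0.09 -0.24]
shift turned-axes cm [-0.    0.1  -0.24]
```

```bash
python3 -m crank '[{"linear":[0,0.1,-0.2],"angular":[0,0,0],"gripper":0.3},{"linear":[0,0,0],"angular":[0,0,0],"gripper":0.1},{"linear":[0,0,0],"angular":[0,0,0],"gripper":0.0},{"linear":[0,0,0],"angular":[0,0,0],"gripper":0.0},{"linear":[0,0,0],"angular":[0,0,0],"gripper":0.0},{"linear":[0,0,0],"angular":[0,0,0],"gripper":0.0}]' 25
python3 -c "
from h import *
go(None,-36.8);print(gc(pose()[1]))"
```

```text
t: 2.9
position: [0.4579, -0.3607, 0.0843]
orientation: [0.317, 0.632, 0.317, -0.632]
ft_force: [0.6, -0.5, -0.6]
width: -0.0004
t 2.9 pos [ 0.4579 -0.3607  0.0843] yaw -36.79 F [ 0.6 -0.5 -0.6] w -0.0004
turn [ 0.0002 -0.     -0.0002]
(np.float64(-2.0), np.float64(-94.4))
```

```bash
python3 -c "
from h import *
wsave('w3')"
```

```text
(no output)
```

View pics/w3b.png

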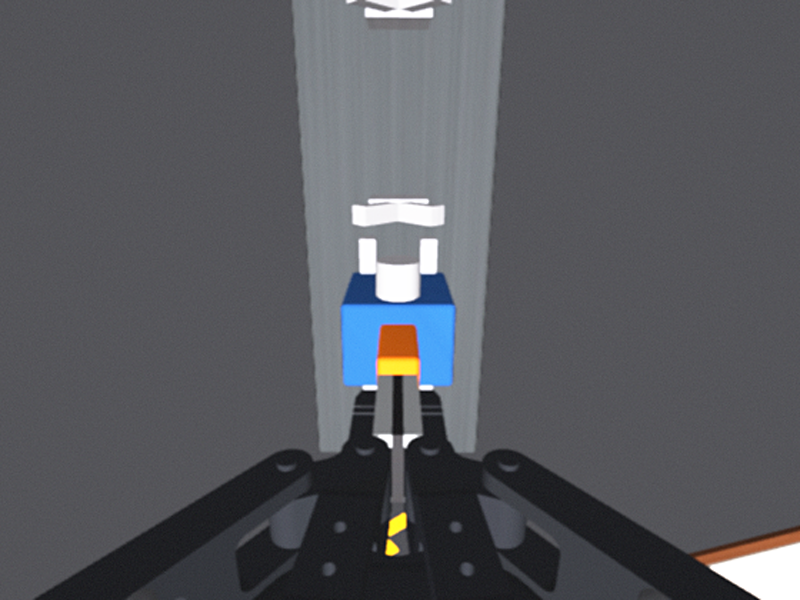

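```bash
python3 - <<'E'
from h import *
s,q,Rc=pose(); C=cal('wrist'); print(s['width'],q)
for x in (0,-.013,-.0187,-.037,-.054):
    print(x,[(w2px(C,q+Rc.apply([x,0,z]))/.7).round(0).tolist() for z in (-.011,0,.011)])
# tab box if at tab centre
for z in (.075,.111): print(z,[(w2px(C,G+(-.0952+a)*U-.003*np.array([U[1],-U[0],0])+[0,0,z])/.7).round(0).tolist() for a in (.012,-.012)])
print(C[1].T@[0,0,1])
E
python3 -c "
from h import *
wsave('s1','side')"
```

```text
-0.0001731348793244771 [ 0.45783704 -0.36068345  0.08420331]
0 [[400.0, 327.0], [400.0, 352.0], [400.0, 375.0]]
-0.013 [[400.0, 340.0], [400.0, 366.0], [400.0, 390.0]]
-0.0187 [[400.0, 346.0], [400.0, 373.0], [400.0, 398.0]]
-0.037 [[401.0, 369.0], [400.0, 397.0], [400.0, 425.0]]
-0.054 [[401.0, 395.0], [401.0, 426.0], [401.0, 455.0]]
0.075 [[397.0, 319.0], [397.0, 369.0]]
0.111 [[398.0, 355.0], [398.0, 413.0]]
[-0.19540543 -0.26227538 -0.94500177]
```

View pics/s1b.png

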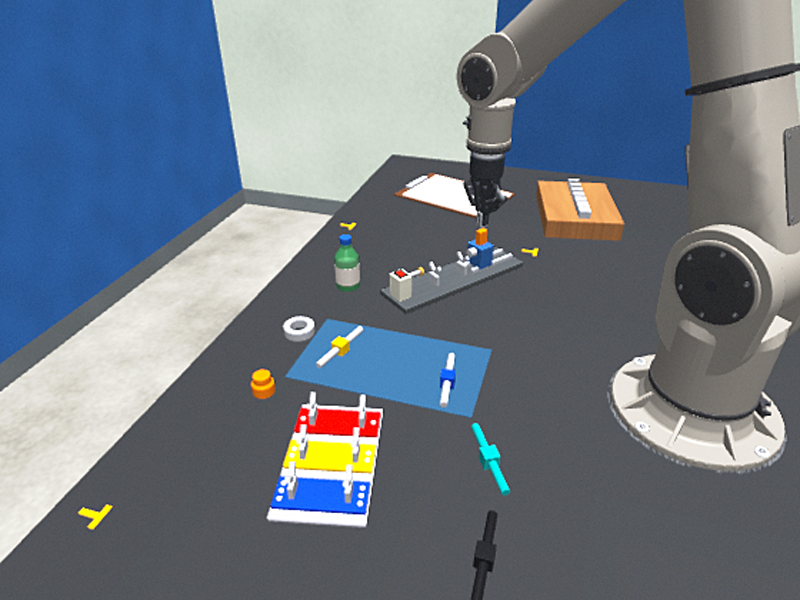

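Run:
```python
from h import *
s,q,Rc=pose(); C=cal('side')
for x in (0,-.0187,-.03,-.04): print(x,((w2px(C,q+Rc.apply([x,0,0]))-[300,110])*8).round(0))
im=cv2.imread('pics/s1.png')[110:185,300:390]
cv2.imwrite('pics/s1c.png',cv2.resize(im,None,fx=8,fy=8,interpolation=cv2.INTER_CUBIC))
```

```text
0 [292. 464.]
-0.0187 [296. 424.]
-0.03 [298. 400.]
-0.04 [299. 379.]
```

View pics/s1c.png

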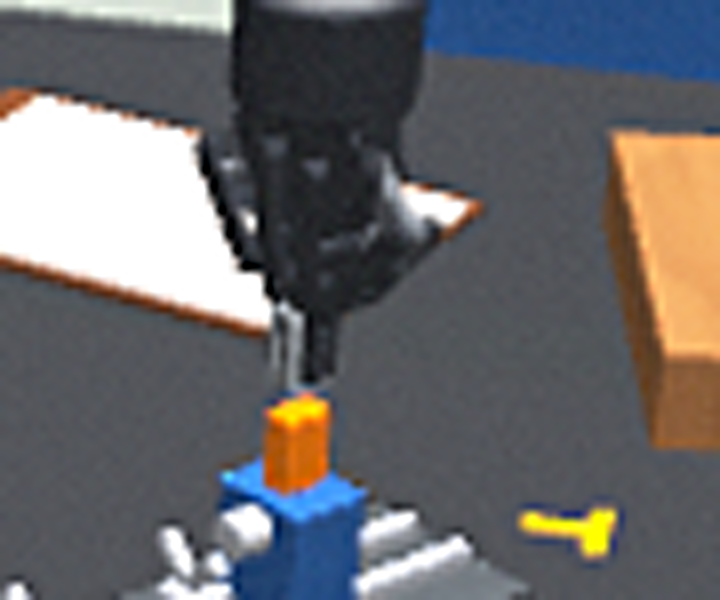

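```bash
for i in 1 2 3; do python3 -m crank '[{"linear":[0.2,0,0],"angular":[0,0,0],"gripper":0},{"linear":[0,0,0],"angular":[0,0,0],"gripper":0}]' | egrep 'pos|ft'; done
```

```text
position: [0.4577, -0.3606, 0.0818]
ft_force: [0.2, 0.5, -0.4]
position: [0.4577, -0.3605, 0.0798]
ft_force: [0.2, -0.5, -0.2]
position: [0.4578, -0.3606, 0.0778]
ft_force: [0.1, 0.6, -0.2]
```

```bash
for i in 1 2 3 4; do python3 -m crank '[{"linear":[0.2,0,0],"angular":[0,0,0],"gripper":0},{"linear":[0,0,0],"angular":[0,0,0],"gripper":0}]' | egrep 'pos|ft'; done
```

```text
position: [0.4578, -0.3606, 0.0759]
ft_force: [0.2, 0.8, -0.2]
position: [0.4579, -0.3607, 0.074]
ft_force: [0.1, -0.8, 0.2]
position: [0.4581, -0.3609, 0.0737]
ft_force: [-7.5, 5.5, 26.3]
position: [0.4583, -0.361, 0.0735]
ft_force: [-16.3, 11.1, 55.0]
```

```bash
python3 -m crank '[{"linear":[-1.5,0,0],"angular":[0,0,0],"gripper":0.1},{"linear":[0,0,-0.2],"angular":[0,0,0],"gripper":0.5},{"linear":[0,0,0],"angular":[0,0,0],"gripper":0.5},{"linear":[0,0,0],"angular":[0,0,0],"gripper":0.5},{"linear":[0,0,0],"angular":[0,0,0],"gripper":0.5},{"linear":[0,0,0],"angular":[0,0,0],"gripper":0.5}]'
python3 -c "
from h import *
go([.456,-.3619,.046],-36.8);C=wsave('w4')"
```

```text
t: 5.0
position: [0.4588, -0.3589, 0.0846]
orientation: [-0.316, -0.632, -0.317, 0.632]
ft_force: [-0.1, 0.1, 1.0]
width: 0.0431
t 5.0 pos [ 0.4588 -0.3589  0.0846] yaw -36.79 F [-0.1  0.1  1. ] w 0.0431
turn [ 0.0002 -0.      0.0008]
shift now-axes cm [ 3.86 -0.04  0.4 ]
shift turned-axes cm [ 3.86 -0.05  0.4 ]
```

View pics/w4b.png

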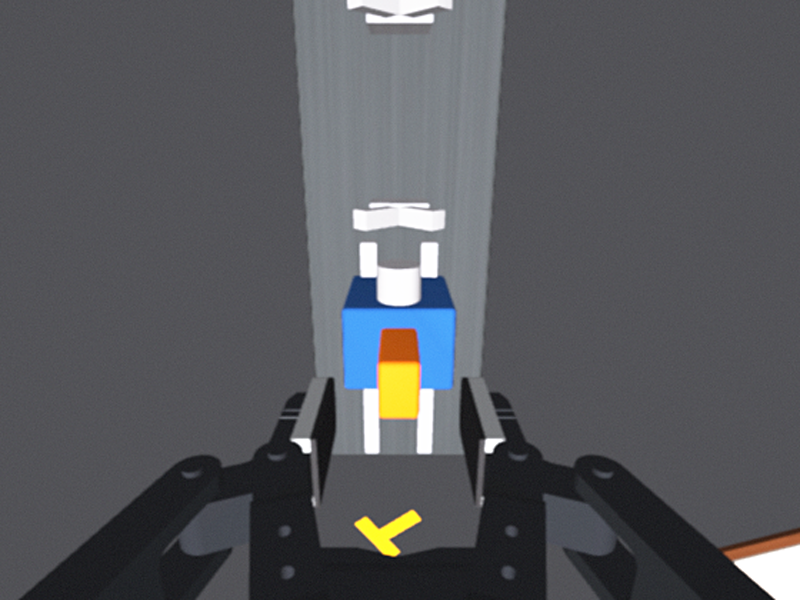

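```bash
python3 -m crank '[{"linear":[2,0,0.3],"angular":[0,0,0],"gripper":0.5},{"linear":[1.9,0,0],"angular":[0,0,0],"gripper":0.4},{"linear":[0,0,0],"angular":[0,0,0],"gripper":0.2},{"linear":[0,0,0],"angular":[0,0,0],"gripper":0.1},{"linear":[0,0,0],"angular":[0,0,0],"gripper":0.05},{"linear":[0,0,0],"angular":[0,0,0],"gripper":0.05}]' 25
python3 -c "
from h import *
go(None,-36.8);print(gc(pose()[1]))"
```

```text
t: 5.65
position: [0.4574, -0.3616, 0.0452]
orientation: [0.317, 0.632, 0.317, -0.632]
ft_force: [9.6, -8.5, -33.0]
width: 0.0154
t 5.65 pos [ 0.4574 -0.3616  0.0452] yaw -36.79 F [  9.6  -8.5 -33. ] w 0.0154
turn [ 0.0002 -0.0003  0.0002]
(np.float64(-1.9), np.float64(-95.4))
```

```bash
python3 -m crank '[{"linear":[0.07,0,0],"angular":[0,0,0],"gripper":0.05},{"linear":[0,0,0],"angular":[0,0,0],"gripper":0.05},{"linear":[0,0,0],"angular":[0,0,0],"gripper":0.05}]'
```

```text
t: 5.95
position: [0.4574, -0.3616, 0.0452]
orientation: [0.317, 0.632, 0.317, -0.632]
ft_force: [5.3, -5.0, -22.4]
width: 0.0154
```

```bash
python3 -m crank '[{"linear":[0.15,0.05,0],"angular":[0,0,0],"gripper":0.05},{"linear":[0,0,0.4],"angular":[0,0,0],"gripper":0.05},{"linear":[0,0,0.5],"angular":[0,0,0],"gripper":0.05},{"linear":[0,0,0.5],"angular":[0,0,0],"gripper":0.05},{"linear":[0,0,0.5],"angular":[0,0,0],"gripper":0.05},{"linear":[0,0,0.5],"angular":[0,0,0],"gripper":0.05},{"linear":[0,0,0.5],"angular":[0,0,0],"gripper":0.05},{"linear":[0,0,0.5],"angular":[0,0,0],"gripper":0.05},{"linear":[0,0,0.5],"angular":[0,0,0],"gripper":0.05},{"linear":[0,0,0.2],"angular":[0,0,0],"gripper":0.05}]'
python3 -c "
from h import *
s=st();print(np.array(s['ft_force'])@U,gc(pose()[1]))"
```

```text
t: 6.95
position: [0.4328, -0.3945, 0.045]
orientation: [-0.316, -0.632, -0.317, 0.632]
ft_force: [-3.6, 4.3, 6.8]
width: 0.0155
{'t': 6.95, 'qpos': [0.7591, 0.4618, -0.1636, 1.9229, 0.1046, 0.7654, -0.1056], 'position': [0.4328, -0.3945, 0.045], 'orientation': [-0.3164, -0.6323, -0.3168, 0.6323], 'ft_force': [-3.5529, 4.2536, 6.8172], 'width': 0.0155}
1.2777526564940458 (np.float64(-1.8), np.float64(-136.5))
```

```bash
for i in 1 2 3 4 5; do python3 -m crank '[{"linear":[0,0,0.1],"angular":[0,0,0],"gripper":0.05},{"linear":[0,0,0],"angular":[0,0,0],"gripper":0.05}]' >/dev/null;python3 -c "
from h import *
s=env.state();print(np.round(s['ft_force'],1),np.array(s['ft_force'])@U,gc(pose()[1]))"; done
```

```text
[-5.   3.5  6.1] -0.15165483980363056 (np.float64(-1.8), np.float64(-137.3))
[-5.1  4.3  6.8] 0.43344870879187686 (np.float64(-1.8), np.float64(-138.1))
[-2.5  6.9  6.9] 4.0295391415944755 (np.float64(-1.8), np.float64(-138.4))
[ 0.2 11.5  6.5] 9.351680777076737 (np.float64(-1.8), np.float64(-138.4))
[ 3.6 14.7  6.6] 13.953707689823567 (np.float64(-1.8), np.float64(-138.4))
```

```bash
cat >> h.py <<'E'
G=G+.0018*U-.0021*np.array([U[1],-U[0],0])
E
python3 -m crank '[{"linear":[-0.05,0,-0.2],"angular":[0,0,0],"gripper":0.2},{"linear":[0,0,0],"angular":[0,0,0],"gripper":0.5},{"linear":[0,0,0],"angular":[0,0,0],"gripper":0.5},{"linear":[-2,0,0],"angular":[0,0,0],"gripper":0.5},{"linear":[-4,0,0],"angular":[0,0,0],"gripper":0.5},{"linear":[-4,0,0],"angular":[0,0,0],"gripper":0.5},{"linear":[0,0,0],"angular":[0,0,0],"gripper":0.5}]'
python3 -c "
from h import *
C=wsave('w5')
go([.6581-.06,.0325-.02,.15],-14.7); print(G)"
```

```text
t: 8.65
position: [0.4334, -0.3991, 0.15]
orientation: [0.319, 0.633, 0.314, -0.631]
ft_force: [0.8, -0.1, -0.3]
width: 0.0425
t 8.7 pos [ 0.4324 -0.3984  0.1474] yaw -36.83 F [ 0.7  1.1 -0.3] w 0.0427
turn [-0.3862  0.0014 -0.0048]
shift now-axes cm [ -0.33 -11.36 -42.82]
shift turned-axes cm [ -0.26   5.6  -43.95]
[ 0.51539671 -0.28360073  0.        ]
```

View pics/w5b.png

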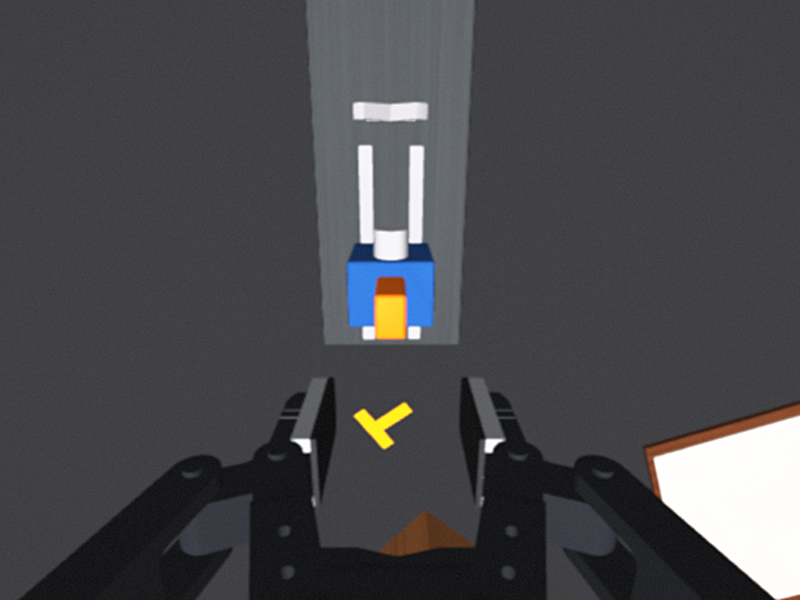

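```bash
python3 -m crank '[{"linear":[-1,0,0],"angular":[-0.129,0,0],"gripper":0.6},{"linear":[0,0,0],"angular":[-0.129,0,0],"gripper":0.6},{"linear":[0,0,0],"angular":[-0.128,0,0],"gripper":0.6},{"linear":[0,0.6,-3],"angular":[0,0,0],"gripper":0.6},{"linear":[0,0.6,-4.5],"angular":[0,0,0],"gripper":0.6},{"linear":[0,0.6,-4.5],"angular":[0,0,0],"gripper":0.6},{"linear":[0,0.6,-4.5],"angular":[0,0,0],"gripper":0.6},{"linear":[0,0.6,-4.5],"angular":[0,0,0],"gripper":0.6},{"linear":[0,0.6,-4.5],"angular":[0,0,0],"gripper":0.6},{"linear":[0,0.6,-4.5],"angular":[0,0,0],"gripper":0.6}]' 
python3 -m crank '[{"linear":[0,0.6,-4.5],"angular":[0,0,0],"gripper":0.6},{"linear":[0,0.6,-4.5],"angular":[0,0,0],"gripper":0.6},{"linear":[0,0.2,-3],"angular":[0,0,0],"gripper":0.6},{"linear":[0,0,-1.5],"angular":[0,0,0],"gripper":0.6},{"linear":[0,0,0],"angular":[0,0,0],"gripper":0.6},{"linear":[0,0,0],"angular":[0,0,0],"gripper":0.6}]'
python3 -c "
from h import *
C=wsave('w6')
go([.6581-.06,.0325-.02,.15],-14.7)"
```

```text
t: 9.7
position: [0.5479, -0.1159, 0.1538]
orientation: [-0.432, -0.56, -0.432, 0.56]
ft_force: [0.8, -0.8, 0.1]
width: 0.0507
t: 10.3
position: [0.5952, 0.0084, 0.1539]
orientation: [-0.432, -0.559, -0.432, 0.56]
ft_force: [0.1, -0.1, 0.2]
width: 0.0511
t 10.35 pos [0.5952 0.0078 0.154 ] yaw -14.77 F [ 0.  -0.3 -0.1] w 0.0513
turn [-0.0012  0.0009  0.0006]
shift now-axes cm [ 0.4   0.16 -0.53]
shift turned-axes cm [ 0.4   0.16 -0.53]
```

View pics/w6b.png

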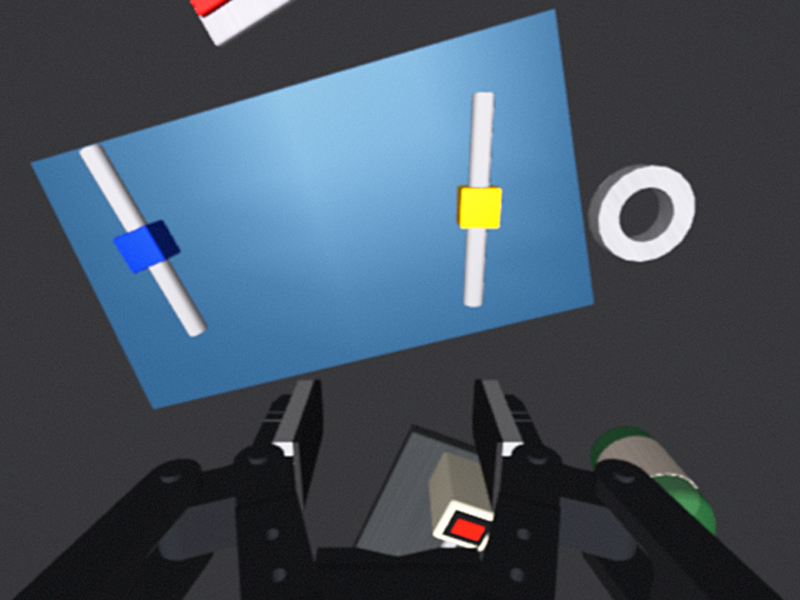

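Run:
```python
from h import *
c=big('w6',480,207,.026); a=big('w6',484,95,.018);b=big('w6',473,304,.018); d=a-b
yaw=np.degrees(np.arctan2(d[1],d[0])); print('Y',c.round(4),((a+b)/2).round(4),np.linalg.norm(d),yaw)
go([c[0],c[1],-.031],yaw-90)
c=big('w6',141,248,.026); a=big('w6',92,148,.018);b=big('w6',197,331,.018); d=a-b
print('B',c.round(4),((a+b)/2).round(4),np.linalg.norm(d),np.degrees(np.arctan2(d[1],d[0])))
```

```text
Y [0.6569 0.0371 0.026 ] [0.6567 0.0361 0.018 ] 0.13681896767202767 75.44686209039314
t 10.35 pos [0.5952 0.0078 0.154 ] yaw -14.77 F [ 0.  -0.3 -0.1] w 0.0513
turn [-0.0038  0.0009  0.0006]
shift now-axes cm [18.49  5.23 -4.42]
shift turned-axes cm [18.5   5.23 -4.39]
B [0.4326 0.0682 0.026 ] [0.4331 0.068  0.018 ] 0.13589729973738865 96.55143084154706
```

```bash
python3 -m crank '[{"linear":[0,2.5,-2],"angular":[0,0,0],"gripper":0.6},{"linear":[0,2.7,-2.4],"angular":[0,0,0],"gripper":0.6},{"linear":[3,0,0],"angular":[0,0,0],"gripper":0.6},{"linear":[4,0,0],"angular":[0,0,0],"gripper":0.55},{"linear":[3,0,0],"angular":[0,0,0],"gripper":0.55},{"linear":[2.5,0,0],"angular":[0,0,0],"gripper":0.55},{"linear":[0,0,0],"angular":[0,0,0],"gripper":0.55},{"linear":[0,0,0],"angular":[0,0,0],"gripper":0.55}]' 
python3 -c "
from h import *
go([.6568,.0366,-.033],-14.5)
C=wsave('w7')"
```

```text
t: 11.15
position: [0.6571, 0.0377, 0.0299]
orientation: [-0.432, -0.56, -0.432, 0.56]
ft_force: [0.2, -0.8, 0.7]
width: 0.047
t 11.15 pos [0.6571 0.0377 0.0299] yaw -14.75 F [ 0.2 -0.8  0.7] w 0.047
turn [-0.0045  0.0004  0.0003]
shift now-axes cm [6.29 0.   0.11]
shift turned-axes cm [ 6.29 -0.    0.12]
```

View pics/w7b.png

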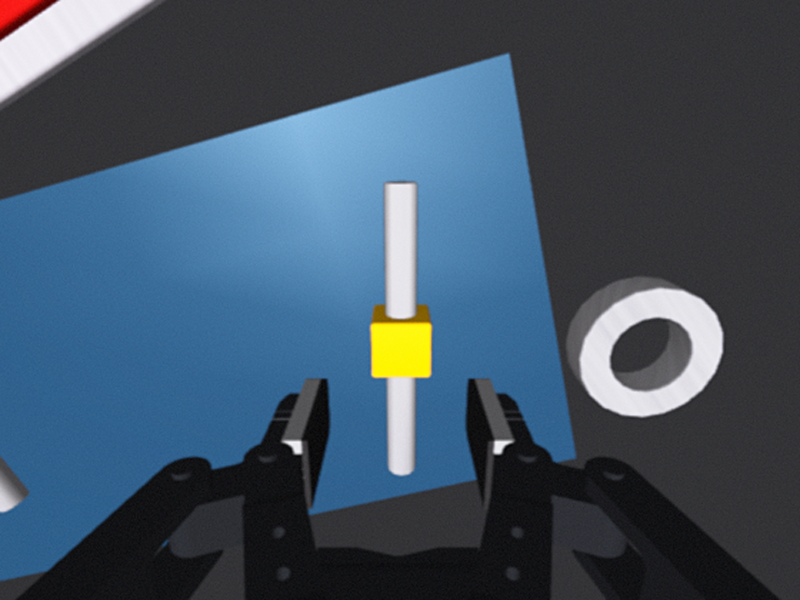

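```bash
python3 -m crank '[{"linear":[2.5,0,0.1],"angular":[0,0,0],"gripper":0.5},{"linear":[2,0,0],"angular":[0,0,0],"gripper":0.45},{"linear":[1,0,0],"angular":[0,0,0],"gripper":0.45},{"linear":[0.5,0,0],"angular":[0,0,0],"gripper":0.45},{"linear":[0.2,0,0],"angular":[0,0,0],"gripper":0.42},{"linear":[0,0,0],"angular":[0,0,0],"gripper":0.42}]'
```

```text
t: 11.8
position: [0.6574, 0.0381, -0.0317]
orientation: [0.432, 0.56, 0.432, -0.559]
ft_force: [0.9, 0.4, 0.3]
width: 0.036
```

```bash
python3 -m crank '[{"linear":[0,0,0],"angular":[0,0,0],"gripper":0.3},{"linear":[0,0,0],"angular":[0,0,0],"gripper":0.2},{"linear":[0,0,0],"angular":[0,0,0],"gripper":0.15},{"linear":[0,0,0],"angular":[0,0,0],"gripper":0.15},{"linear":[0,0,0],"angular":[0,0,0],"gripper":0.15}]' 60
```

```text
t: 12.3
position: [0.6576, 0.0381, -0.0314]
orientation: [0.432, 0.56, 0.432, -0.559]
ft_force: [-0.2, -0.5, 5.9]
width: 0.0248
```

```bash
python3 -m crank '[{"linear":[-0.5,0,0],"angular":[0,0,0],"gripper":0},{"linear":[-2,0,0],"angular":[0,0,0],"gripper":0},{"linear":[-3,0,0],"angular":[0,0,0],"gripper":0},{"linear":[-4,0,0],"angular":[0,0,0],"gripper":0},{"linear":[-4,0,0],"angular":[0,0,0],"gripper":0},{"linear":[-3,0,0],"angular":[0,0,0],"gripper":0},{"linear":[0,0,0],"angular":[0,0,0],"gripper":0},{"linear":[0,0,0],"angular":[0,0,0],"gripper":0}]' 60
python3 -c "
from h import *
C=wsave('w8'); go([G[0],G[1],.14],-36.8)"
```

```text
t: 13.1
position: [0.657, 0.038, 0.1331]
orientation: [0.432, 0.56, 0.432, -0.559]
ft_force: [-0.9, -0.2, -2.9]
width: 0.0248
t 13.15 pos [0.6563 0.0379 0.1319] yaw -14.67 F [-1.2 -1.3 -3. ] w 0.0248
turn [0.3862 0.0005 0.0005]
shift now-axes cm [-0.79 -5.49 34.67]
shift turned-axes cm [-0.81  7.97 34.18]
```

View pics/w8b.png

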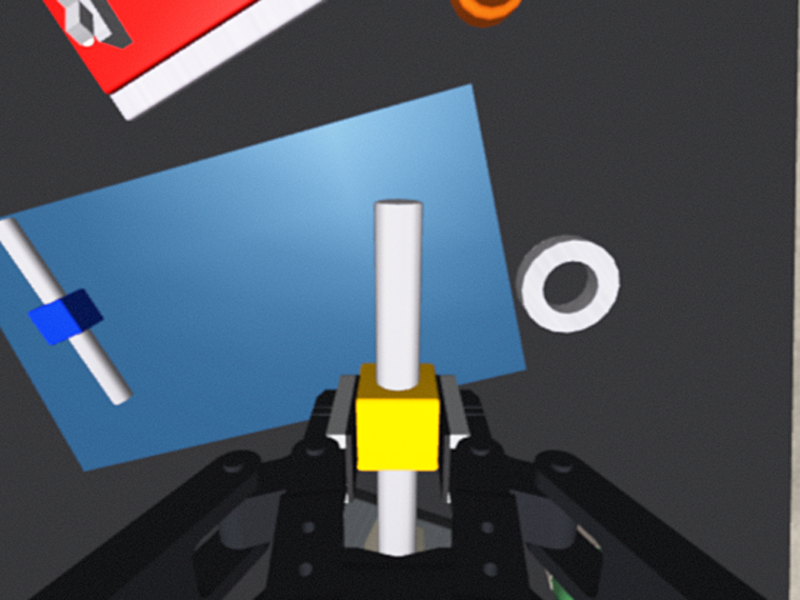

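Run:
```python
from h import *
s,q,Rc=pose()
for z in (.186,.189): print(Rc.inv().apply(big('w8',398,435,z)-q).round(4))
# end disc: top at (398,202)
print(Rc.inv().apply(big('w8',398,201,.176+.004)-q).round(4))
```

```text
[-0.0541 -0.0005  0.0034]
[-0.0571 -0.0005  0.0013]
[-0.0481 -0.0005 -0.0688]
```

```bash
python3 -m crank '[{"linear":[-1,0,0],"angular":[0.129,0,0],"gripper":0},{"linear":[0,0,0],"angular":[0.129,0,0],"gripper":0},{"linear":[0,0,0],"angular":[0.128,0,0],"gripper":0},{"linear":[0,1,3],"angular":[0,0,0],"gripper":0},{"linear":[0,1,4],"angular":[0,0,0],"gripper":0},{"linear":[0,1,4],"angular":[0,0,0],"gripper":0},{"linear":[0,1,4],"angular":[0,0,0],"gripper":0},{"linear":[0,1,4],"angular":[0,0,0],"gripper":0},{"linear":[0,1,4],"angular":[0,0,0],"gripper":0},{"linear":[0,1,4],"angular":[0,0,0],"gripper":0}]' 
python3 -m crank '[{"linear":[0,1,4],"angular":[0,0,0],"gripper":0},{"linear":[0,0,2],"angular":[0,0,0],"gripper":0},{"linear":[0,0,0.7],"angular":[0,0,0],"gripper":0},{"linear":[0,0,0],"angular":[0,0,0],"gripper":0},{"linear":[0,0,0],"angular":[0,0,0],"gripper":0}]' 
python3 -c "
from h import *
p=G+.0015*U; go([p[0],p[1],.0166],-36.8)"
```

```text
t: 14.15
position: [0.5494, -0.2212, 0.1409]
orientation: [-0.316, -0.632, -0.317, 0.633]
ft_force: [0.8, -0.2, -1.6]
width: 0.0251
t: 14.65
position: [0.5195, -0.2784, 0.1418]
orientation: [-0.317, -0.632, -0.317, 0.632]
ft_force: [1.0, -0.1, -2.3]
width: 0.0245
t 14.65 pos [ 0.5195 -0.2784  0.1418] yaw -36.71 F [ 1.  -0.1 -2.3] w 0.0245
turn [ 0.0015 -0.0005  0.001 ]
shift now-axes cm [12.52 -0.    0.52]
shift turned-axes cm [12.52 -0.02  0.52]
```

```bash
python3 -m crank '[{"linear":[2,0,0.5],"angular":[0,0,0],"gripper":0},{"linear":[3,0,0],"angular":[0,0,0],"gripper":0},{"linear":[2.5,0,0],"angular":[0,0,0],"gripper":0},{"linear":[0.6,0,0],"angular":[0,0,0],"gripper":0},{"linear":[0,0,0],"angular":[0,0,0],"gripper":0},{"linear":[0,0,0],"angular":[0,0,0],"gripper":0}]' 
python3 -c "
from h import *
p=G+.0015*U; go([p[0],p[1],.0166],-36.8); wsave('w9');C=wsave('s2','side')
im=cv2.imread('pics/s2.png')[120:220,260:380]
cv2.imwrite('pics/s2c.png',cv2.resize(im,None,fx=6,fy=6,interpolation=cv2.INTER_CUBIC))"
```

```text
t: 15.25
position: [0.5172, -0.2833, 0.0625]
orientation: [0.317, 0.632, 0.317, -0.632]
ft_force: [1.2, -0.1, -2.5]
width: 0.0248
t 15.25 pos [ 0.5172 -0.2833  0.0625] yaw -36.73 F [ 1.2 -0.1 -2.5] w 0.0248
turn [ 0.0012 -0.0005 -0.0011]
shift now-axes cm [ 4.59 -0.13 -0.02]
shift turned-axes cm [ 4.59 -0.13 -0.02]
```

View pics/w9b.png

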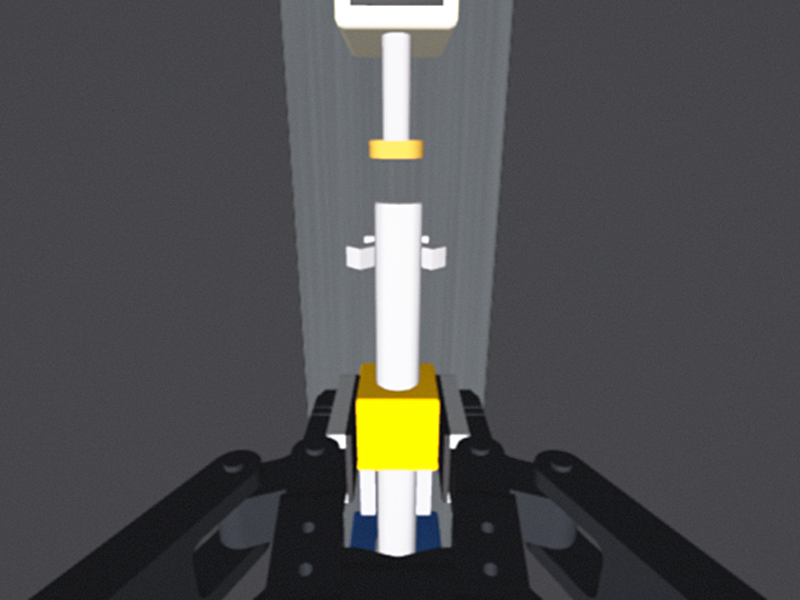

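View pics/s2c.png

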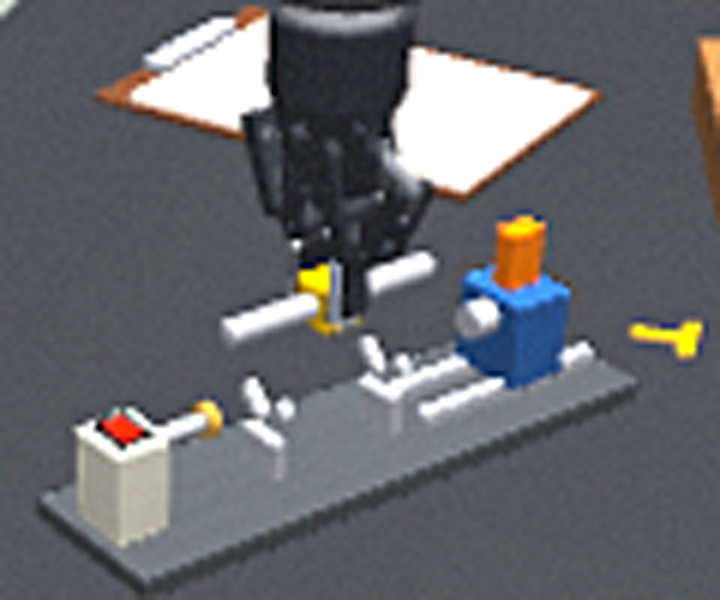

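```bash
python3 -m crank '[{"linear":[1.5,-0.1,0],"angular":[0,0,0],"gripper":0},{"linear":[1.5,0,0],"angular":[0,0,0],"gripper":0},{"linear":[0.8,0,0],"angular":[0,0,0],"gripper":0},{"linear":[0.4,0,0],"angular":[0,0,0],"gripper":0},{"linear":[0.2,0,0],"angular":[0,0,0],"gripper":0},{"linear":[0,0,0],"angular":[0,0,0],"gripper":0}]' 
python3 -m crank '[{"linear":[0.1,0,0],"angular":[0,0,0],"gripper":0},{"linear":[0,0,0],"angular":[0,0,0],"gripper":0}]'|egrep 'pos|ft'
```

```text
t: 15.95
position: [0.5154, -0.2831, 0.0173]
orientation: [-0.317, -0.632, -0.317, 0.632]
ft_force: [0.3, -0.1, -2.1]
width: 0.0246
position: [0.5154, -0.2832, 0.0166]
ft_force: [-1.1, -0.4, -3.3]
```

```bash
for i in 1 2 3; do python3 -m crank '[{"linear":[0.05,0,0],"angular":[0,0,0],"gripper":0},{"linear":[0,0,0],"angular":[0,0,0],"gripper":0}]'|egrep 'pos|ft'; done
```

```text
position: [0.5156, -0.2833, 0.0162]
ft_force: [0.2, -0.5, -1.5]
position: [0.5158, -0.2834, 0.0158]
ft_force: [0.8, -1.8, 2.9]
position: [0.5161, -0.2836, 0.0155]
ft_force: [1.9, -1.9, 6.3]
```

```bash
python3 -m crank '[{"linear":[0,0,0],"angular":[0,0,0],"gripper":0.3},{"linear":[0,0,0],"angular":[0,0,0],"gripper":0.45},{"linear":[0,0,0],"angular":[0,0,0],"gripper":0.5},{"linear":[0,0,0],"angular":[0,0,0],"gripper":0.5},{"linear":[-1,0,0],"angular":[0,0,0],"gripper":0.5},{"linear":[-3,0,0],"angular":[0,0,0],"gripper":0.5},{"linear":[-4,0,0],"angular":[0,0,0],"gripper":0.5},{"linear":[-4,0,0],"angular":[0,0,0],"gripper":0.5},{"linear":[0,0,0],"angular":[0,0,0],"gripper":0.5}]' 25
python3 -c "
from h import *
p=G-.1395*U; go([p[0],p[1],.14],-36.8); wsave('w10')"
```

```text
t: 17.65
position: [0.5179, -0.2842, 0.141]
orientation: [0.319, 0.634, 0.314, -0.631]
ft_force: [0.9, -0.3, -0.5]
width: 0.043
t 17.65 pos [ 0.5179 -0.2842  0.141 ] yaw -36.79 F [ 0.9 -0.3 -0.5] w 0.043
turn [ 0.0001 -0.0015 -0.0077]
shift now-axes cm [ 0.08 -0.24 14.05]
shift turned-axes cm [ 0.1  -0.24 14.05]
```

View pics/w10b.png

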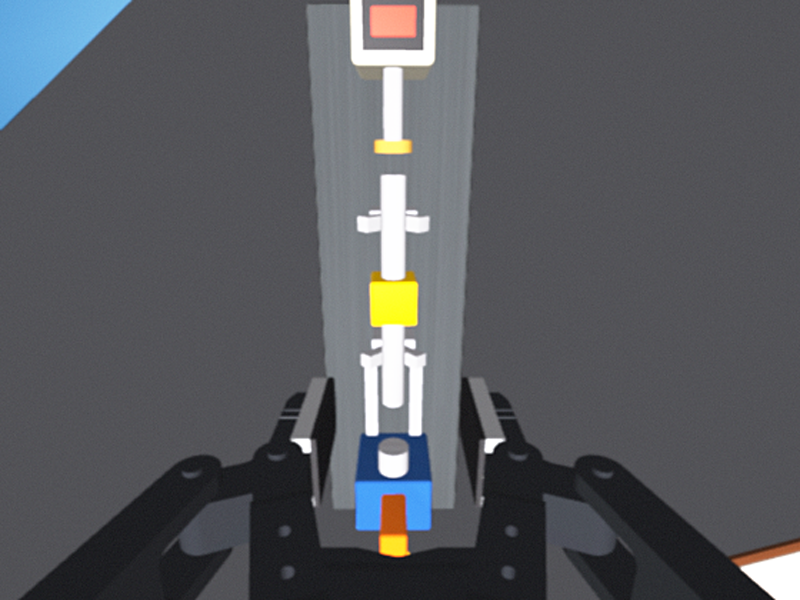

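```bash
python3 -m crank '[{"linear":[0,-0.2,3],"angular":[0,0,0],"gripper":0.5},{"linear":[0,0,4],"angular":[0,0,0],"gripper":0.5},{"linear":[0,0,4],"angular":[0,0,0],"gripper":0.5},{"linear":[0,0,2],"angular":[0,0,0],"gripper":0.5},{"linear":[0,0,1],"angular":[0,0,0],"gripper":0.5},{"linear":[0,0,0],"angular":[0,0,0],"gripper":0.5},{"linear":[0,0,0],"angular":[0,0,0],"gripper":0.5}]' 25
python3 -c "
from h import *
go([.4317,-.396,.046],-36.8)"
```

```text
t: 18.4
position: [0.4307, -0.3928, 0.1347]
orientation: [0.317, 0.632, 0.317, -0.632]
ft_force: [0.0, -0.4, 0.1]
width: 0.0426
t 18.4 pos [ 0.4307 -0.3928  0.1347] yaw -36.72 F [ 0.  -0.4  0.1] w 0.0426
turn [ 0.0015 -0.0007  0.0004]
shift now-axes cm [8.87 0.27 0.2 ]
shift turned-axes cm [8.87 0.27 0.19]
```

```bash
python3 -m crank '[{"linear":[3,0.2,0.2],"angular":[0,0,0],"gripper":0.5},{"linear":[3,0,0],"angular":[0,0,0],"gripper":0.45},{"linear":[2,0,0],"angular":[0,0,0],"gripper":0.4},{"linear":[0.9,0,0],"angular":[0,0,0],"gripper":0.4},{"linear":[0,0,0],"angular":[0,0,0],"gripper":0.35},{"linear":[0,0,0],"angular":[0,0,0],"gripper":0.2},{"linear":[0,0,0],"angular":[0,0,0],"gripper":0.1},{"linear":[0,0,0],"angular":[0,0,0],"gripper":0.05},{"linear":[0,0,0],"angular":[0,0,0],"gripper":0.05}]' 25
python3 -c "
from h import *
go([.4317,-.396,.046],-36.8);print(gc(pose()[1]))"
```

```text
t: 19.3
position: [0.4312, -0.3967, 0.0469]
orientation: [0.317, 0.633, 0.316, -0.632]
ft_force: [1.9, 4.9, 7.7]
width: 0.0152
t 19.3 pos [ 0.4312 -0.3967  0.0469] yaw -36.77 F [1.9 4.9 7.7] w 0.0152
turn [ 0.0006 -0.0006 -0.0015]
shift now-axes cm [ 0.09 -0.   -0.09]
shift turned-axes cm [ 0.09 -0.   -0.09]
(np.float64(0.3), np.float64(-141.0))
```

```bash
python3 -m crank '[{"linear":[0,0,-0.3],"angular":[0,0,0],"gripper":0.05},{"linear":[0,0,-0.4],"angular":[0,0,0],"gripper":0.05},{"linear":[0,0,-0.4],"angular":[0,0,0],"gripper":0.05},{"linear":[0,0,-0.4],"angular":[0,0,0],"gripper":0.05},{"linear":[0,0,-0.4],"angular":[0,0,0],"gripper":0.05},{"linear":[0,0,-0.4],"angular":[0,0,0],"gripper":0.05},{"linear":[0,0,-0.4],"angular":[0,0,0],"gripper":0.05},{"linear":[0,0,-0.3],"angular":[0,0,0],"gripper":0.05},{"linear":[0,0,0],"angular":[0,0,0],"gripper":0.05}]' 25 >/dev/null
cat > f.py <<'E'
from h import *
s=env.state();print(round(s['t'],2),'Fu',round(np.array(s['ft_force'])@U,2),gc(pose()[1]),round(s['width'],4))
E
python3 f.py
for i in 1 2 3 4 5 ; do python3 -m crank '[{"linear":[0,0,-0.1],"angular":[0,0,0],"gripper":0.05},{"linear":[0,0,-0.1],"angular":[0,0,0],"gripper":0.05}]' >/dev/null; python3 f.py; done
```

```text
20.2 Fu 2.32 (np.float64(0.4), np.float64(-111.8)) 0.0155
20.4 Fu -1.81 (np.float64(0.5), np.float64(-110.5)) 0.0156
20.6 Fu -2.62 (np.float64(0.4), np.float64(-108.6)) 0.0155
20.8 Fu -3.63 (np.float64(0.4), np.float64(-106.8)) 0.0156
21.0 Fu -3.87 (np.float64(0.4), np.float64(-105.0)) 0.0154
21.2 Fu -5.2 (np.float64(0.4), np.float64(-103.0)) 0.0156
```

```bash
for i in 1 2 3 4 5 ; do python3 -m crank '[{"linear":[0,0,-0.1],"angular":[0,0,0],"gripper":0.05},{"linear":[0,0,-0.1],"angular":[0,0,0],"gripper":0.05}]' >/dev/null; python3 f.py; done; python3 -c "
from h import *
wsave('w11'); wsave('t11','top')"
```

```text
21.4 Fu -3.96 (np.float64(0.4), np.float64(-101.0)) 0.0157
21.6 Fu -4.41 (np.float64(0.4), np.float64(-99.0)) 0.0154
21.8 Fu -4.6 (np.float64(0.4), np.float64(-97.0)) 0.0152
22.0 Fu -4.67 (np.float64(0.5), np.float64(-95.1)) 0.0155
22.2 Fu -6.76 (np.float64(0.5), np.float64(-93.3)) 0.0157
```

View pics/w11b.png

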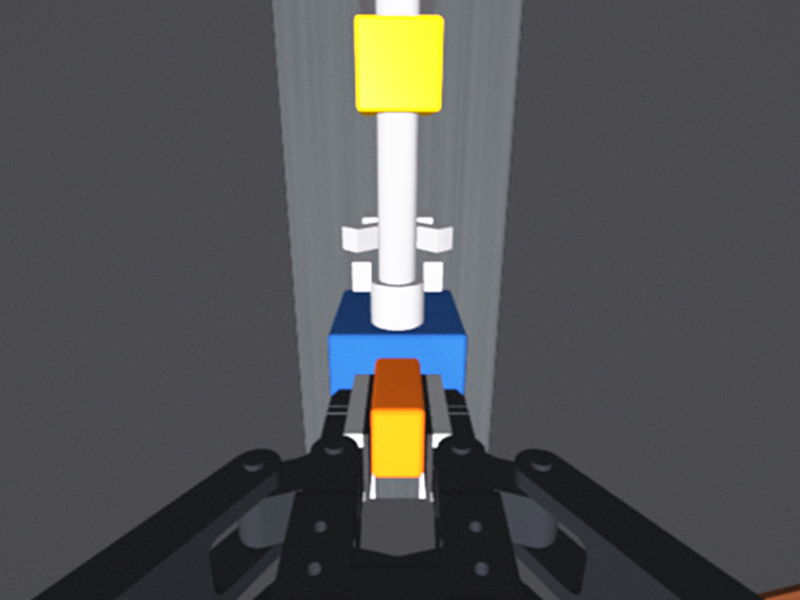

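```bash
for i in 1 2; do python3 -m crank '[{"linear":[0,0,-0.05],"angular":[0,0,0],"gripper":0.05},{"linear":[0,0,-0.05],"angular":[0,0,0],"gripper":0.05},{"linear":[0,0,0],"angular":[0,0,0],"gripper":0.05}]' >/dev/null; python3 f.py; done; python3 -c "
from h import *
im0=cv2.imread('pics/top0.png')[180:240,310:370]
env.snapshot; C=wsave('t12','top'); im=cv2.imread('pics/t12.png')[180:240,310:370]
cv2.imwrite('pics/t12c.png',cv2.resize(np.hstack([im0,im]),None,fx=6,fy=6,interpolation=cv2.INTER_CUBIC))"
```

```text
22.6 Fu -6.02 (np.float64(0.4), np.float64(-92.4)) 0.0156
22.9 Fu -6.23 (np.float64(0.5), np.float64(-91.5)) 0.0156
```

View pics/t12c.png

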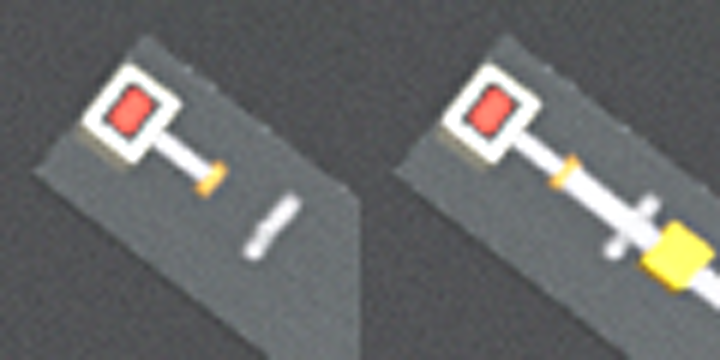

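```bash
python3 -m crank '[{"linear":[0,0,-0.04],"angular":[0,0,0],"gripper":0.05}]'>/dev/null
for i in 1 2 3 4; do python3 -m crank '[{"linear":[0,0,0],"angular":[0,0,0],"gripper":0.05},{"linear":[0,0,0],"angular":[0,0,0],"gripper":0.05},{"linear":[0,0,0],"angular":[0,0,0],"gripper":0.05},{"linear":[0,0,0],"angular":[0,0,0],"gripper":0.05},{"linear":[0,0,0],"angular":[0,0,0],"gripper":0.05},{"linear":[0,0,0],"angular":[0,0,0],"gripper":0.05},{"linear":[0,0,0],"angular":[0,0,0],"gripper":0.05},{"linear":[0,0,0],"angular":[0,0,0],"gripper":0.05},{"linear":[0,0,0],"angular":[0,0,0],"gripper":0.05},{"linear":[0,0,0],"angular":[0,0,0],"gripper":0.05}]'>/dev/null; python3 f.py; done
```

```text
24.05 Fu -6.66 (np.float64(0.4), np.float64(-91.2)) 0.0156
25.05 Fu -7.3 (np.float64(0.4), np.float64(-91.2)) 0.0155
26.05 Fu -6.35 (np.float64(0.4), np.float64(-91.1)) 0.0156
27.05 Fu -6.79 (np.float64(0.4), np.float64(-91.2)) 0.0156
```

```bash
python3 -c "
from h import *
wsave('w13');im=cv2.imread('pics/t12.png')
C=wsave('t13','top'); im=cv2.imread('pics/t13.png')[180:240,310:370]
cv2.imwrite('pics/t13c.png',cv2.resize(im,None,fx=10,fy=10,interpolation=cv2.INTER_CUBIC))"
```

```text
(no output)
```

View pics/t13c.png

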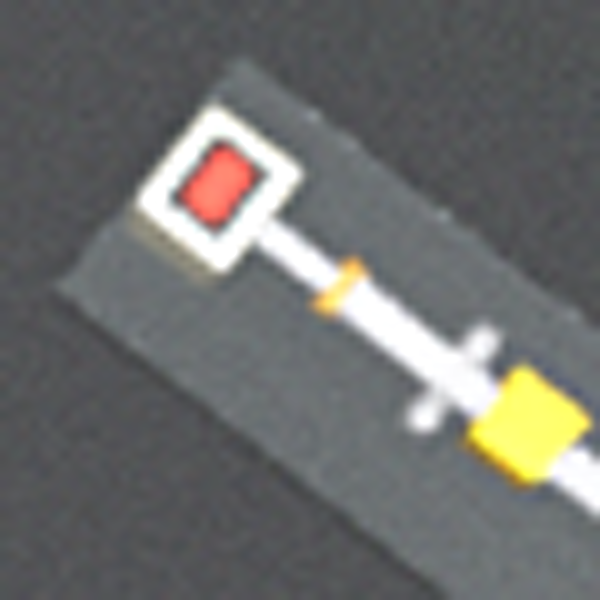

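```bash
python3 -m crank '[{"linear":[0,0,0.2],"angular":[0,0,0],"gripper":0.05},{"linear":[0,0,0.5],"angular":[0,0,0],"gripper":0.05},{"linear":[0,0,0.6],"angular":[0,0,0],"gripper":0.05},{"linear":[0,0,0.6],"angular":[0,0,0],"gripper":0.05},{"linear":[0,0,0.6],"angular":[0,0,0],"gripper":0.05},{"linear":[0,0,0.6],"angular":[0,0,0],"gripper":0.05},{"linear":[0,0,0.6],"angular":[0,0,0],"gripper":0.05},{"linear":[0,0,0.6],"angular":[0,0,0],"gripper":0.05},{"linear":[0,0,0.3],"angular":[0,0,0],"gripper":0.05},{"linear":[0,0,0],"angular":[0,0,0],"gripper":0.05}]' >/dev/null;python3 f.py
for i in 1 2 3 4 5; do python3 -m crank '[{"linear":[0,0,0.1],"angular":[0,0,0],"gripper":0.05},{"linear":[0,0,0],"angular":[0,0,0],"gripper":0.05}]' >/dev/null; python3 f.py; done
```

```text
28.15 Fu -2.73 (np.float64(0.3), np.float64(-136.4)) 0.0153
28.35 Fu 0.29 (np.float64(0.4), np.float64(-136.7)) 0.0155
28.55 Fu 0.75 (np.float64(0.4), np.float64(-137.6)) 0.0153
28.75 Fu 1.37 (np.float64(0.4), np.float64(-138.6)) 0.0155
28.95 Fu 1.22 (np.float64(0.4), np.float64(-139.6)) 0.0153
29.15 Fu 1.78 (np.float64(0.4), np.float64(-140.6)) 0.0156
```

```bash
for i in 1 2 3; do python3 -m crank '[{"linear":[0,0,0.1],"angular":[0,0,0],"gripper":0.05},{"linear":[0,0,0],"angular":[0,0,0],"gripper":0.05}]' >/dev/null; python3 f.py; done
```

```text
29.35 Fu 3.85 (np.float64(0.3), np.float64(-141.0)) 0.0155
29.55 Fu 8.47 (np.float64(0.3), np.float64(-141.0)) 0.0153
29.75 Fu 12.94 (np.float64(0.4), np.float64(-141.0)) 0.0155
```

```bash
python3 -m crank '[{"linear":[0,0,-0.15],"angular":[0,0,0],"gripper":0.2},{"linear":[0,0,0],"angular":[0,0,0],"gripper":0.5},{"linear":[0,0,0],"angular":[0,0,0],"gripper":0.5},{"linear":[-3,0,0],"angular":[0,0,0],"gripper":0.5},{"linear":[-4,0,0],"angular":[0,0,0],"gripper":0.5},{"linear":[-3,0,0],"angular":[0,0,0],"gripper":0.5},{"linear":[0,0,0],"angular":[0,0,0],"gripper":0.5},{"linear":[0,0,0],"angular":[0,0,0],"gripper":0.5}]'
python3 -c "
from h import *
go([*(G+.01*U)[:2],.06],-36.8); wsave('w14')"
```

```text
t: 30.55
position: [0.4301, -0.3974, 0.1464]
orientation: [0.317, 0.632, 0.316, -0.632]
ft_force: [-0.4, 0.1, -0.9]
width: 0.0427
t 30.55 pos [ 0.4301 -0.3974  0.1464] yaw -36.82 F [-0.4  0.1 -0.9] w 0.0427
turn [-0.0003  0.0004 -0.0013]
shift now-axes cm [ 8.640e+00 -1.000e-02 -1.523e+01]
shift turned-axes cm [ 8.640e+00  1.000e-02 -1.522e+01]
```

View pics/w14b.png

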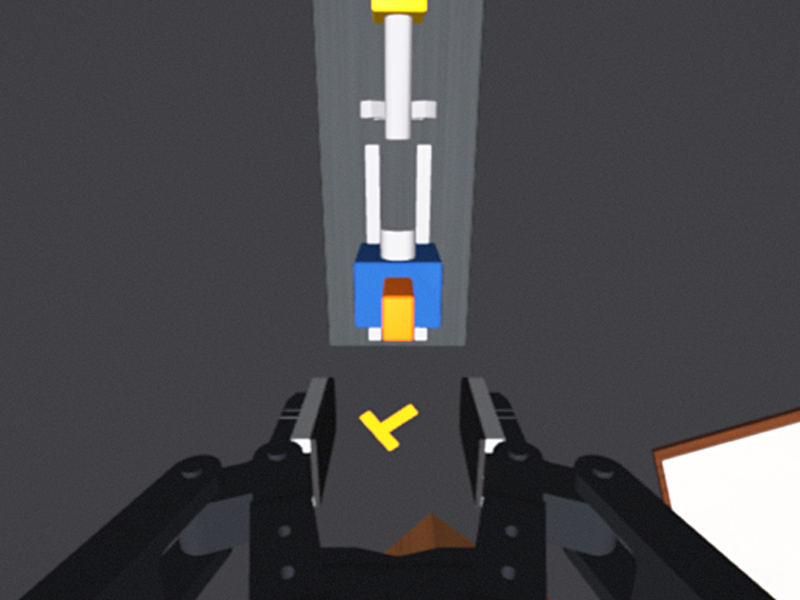

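```bash
python3 -m crank '[{"linear":[0,0,-3],"angular":[0,0,0],"gripper":0.55},{"linear":[0,0,-4],"angular":[0,0,0],"gripper":0.55},{"linear":[0,0,-4],"angular":[0,0,0],"gripper":0.55},{"linear":[0,0,-3],"angular":[0,0,0],"gripper":0.55},{"linear":[3,0,-1.2],"angular":[0,0,0],"gripper":0.55},{"linear":[3,0,0],"angular":[0,0,0],"gripper":0.55},{"linear":[0,0,0],"angular":[0,0,0],"gripper":0.55},{"linear":[0,0,0],"angular":[0,0,0],"gripper":0.55}]'
python3 -c "
from h import *
go([*(G+.01*U)[:2],.0166],-36.8); wsave('w15')"
```

```text
t: 31.4
position: [0.5205, -0.2752, 0.0854]
orientation: [-0.316, -0.632, -0.317, 0.633]
ft_force: [0.1, 0.4, 0.2]
width: 0.0473
t 31.4 pos [ 0.5205 -0.2752  0.0854] yaw -36.81 F [0.1 0.4 0.2] w 0.0473
turn [-0.0001  0.0005  0.0023]
shift now-axes cm [ 6.88  0.11 -0.03]
shift turned-axes cm [ 6.88  0.09 -0.02]
```

View pics/w15b.png

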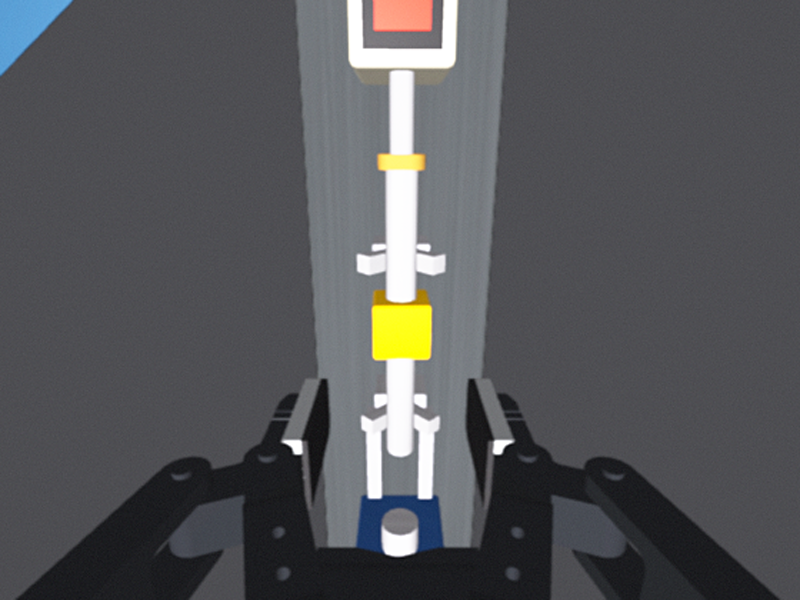

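```bash
python3 -c "
from h import *
c=big('w15',402,332,.073); print(gc(c)); go([c[0],c[1],.0166],-36.8)"
python3 -m crank '[{"linear":[2,0.1,0],"angular":[0,0,0],"gripper":0.5},{"linear":[2,0,0],"angular":[0,0,0],"gripper":0.5},{"linear":[1.5,0,0],"angular":[0,0,0],"gripper":0.45},{"linear":[1,0,0],"angular":[0,0,0],"gripper":0.45},{"linear":[0.3,0,0],"angular":[0,0,0],"gripper":0.45},{"linear":[0,0,0],"angular":[0,0,0],"gripper":0.45}]'
python3 -c "
from h import *
c=big('w15',402,332,.073); print(gc(c)); go([c[0],c[1],.0166],-36.8)"
```

```text
(np.float64(-0.0), np.float64(13.6))
t 31.45 pos [ 0.5212 -0.2757  0.0864] yaw -36.82 F [ 0.9 -0.4  1.4] w 0.0472
turn [-0.0004  0.0001  0.0002]
shift now-axes cm [ 6.98  0.01 -0.38]
shift turned-axes cm [ 6.98  0.   -0.38]
t: 32.05
position: [0.5222, -0.2759, 0.0181]
orientation: [0.317, 0.632, 0.317, -0.632]
ft_force: [-0.8, -0.2, 0.2]
width: 0.0383
(np.float64(-0.0), np.float64(13.6))
t 32.05 pos [ 0.5222 -0.2759  0.0181] yaw -36.79 F [-0.8 -0.2  0.2] w 0.0383
turn [ 0.0001 -0.0001  0.    ]
shift now-axes cm [ 0.15 -0.08 -0.34]
shift turned-axes cm [ 0.15 -0.08 -0.34]
```

```bash
python3 -m crank '[{"linear":[0.15,-0.08,-0.2],"angular":[0,0,0],"gripper":0.42},{"linear":[0,0,0],"angular":[0,0,0],"gripper":0.3},{"linear":[0,0,0],"angular":[0,0,0],"gripper":0.2},{"linear":[0,0,0],"angular":[0,0,0],"gripper":0.1},{"linear":[0,0,0],"angular":[0,0,0],"gripper":0},{"linear":[0,0,0],"angular":[0,0,0],"gripper":0}]' 60;
python3 -m crank '[{"linear":[-0.5,0,0],"angular":[0,0,0],"gripper":0},{"linear":[-1.5,0,0],"angular":[0,0,0],"gripper":0},{"linear":[-3,0,0],"angular":[0,0,0],"gripper":0},{"linear":[-4,0,0],"angular":[0,0,0],"gripper":0},{"linear":[-4,0,0],"angular":[0,0,0],"gripper":0},{"linear":[0,0,0],"angular":[0,0,0],"gripper":0},{"linear":[0,0,0],"angular":[0,0,0],"gripper":0}]'
python3 -c "
from h import *
wsave('w16'); go([.5636,.299,.15],-76.8)"
```

```text
t: 32.65
position: [0.5236, -0.2739, 0.0173]
orientation: [0.317, 0.633, 0.316, -0.632]
ft_force: [3.1, -0.6, 7.3]
width: 0.0246
t: 33.35
position: [0.5228, -0.2739, 0.1479]
orientation: [0.317, 0.633, 0.316, -0.632]
ft_force: [-0.0, 0.5, -2.4]
width: 0.0245
t 33.4 pos [ 0.5221 -0.2735  0.1466] yaw -36.79 F [-0.2 -0.7 -3.3] w 0.0243
turn [6.984e-01 1.000e-04 1.000e-04]
shift now-axes cm [ -0.34 -30.96 -48.34]
shift turned-axes cm [ -0.34 -54.8  -17.11]
```

View pics/w16b.png

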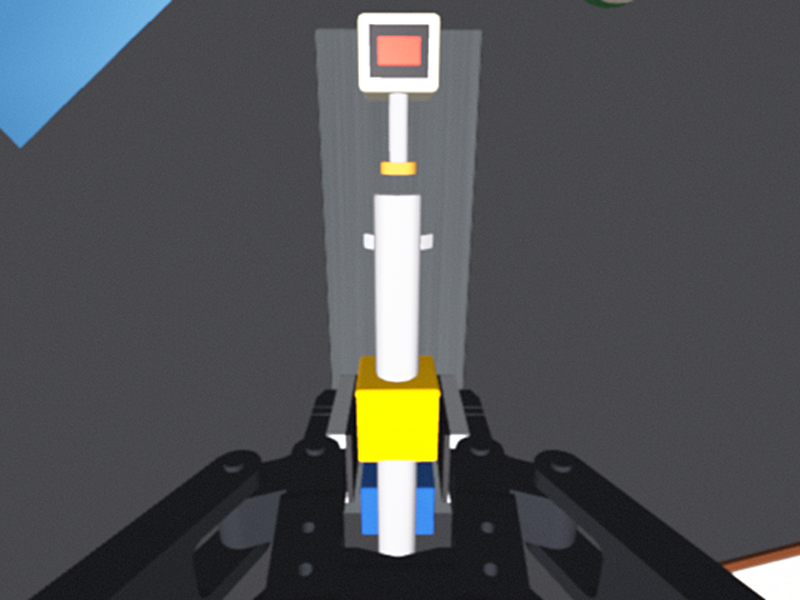

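```bash
python3 -m crank '[{"linear":[0,0,0],"angular":[0.14,0,0],"gripper":0},{"linear":[0,0,0],"angular":[0.14,0,0],"gripper":0},{"linear":[0,0,0],"angular":[0.14,0,0],"gripper":0},{"linear":[0,0,0],"angular":[0.14,0,0],"gripper":0},{"linear":[0,0,0],"angular":[0.138,0,0],"gripper":0},{"linear":[0,-3,-1],"angular":[0,0,0],"gripper":0},{"linear":[0,-4,-1.2],"angular":[0,0,0],"gripper":0},{"linear":[0,-4,-1.2],"angular":[0,0,0],"gripper":0},{"linear":[0,-4,-1.2],"angular":[0,0,0],"gripper":0},{"linear":[0,-4,-1.2],"angular":[0,0,0],"gripper":0}]' >/dev/null
python3 -m crank '[{"linear":[0,-4,-1.2],"angular":[0,0,0],"gripper":0},{"linear":[0,-4,-1.2],"angular":[0,0,0],"gripper":0},{"linear":[0,-4,-1.2],"angular":[0,0,0],"gripper":0},{"linear":[0,-4,-1.2],"angular":[0,0,0],"gripper":0},{"linear":[0,-4,-1.2],"angular":[0,0,0],"gripper":0},{"linear":[0,-4,-1.2],"angular":[0,0,0],"gripper":0},{"linear":[0,-4,-1.2],"angular":[0,0,0],"gripper":0},{"linear":[0,-3,-1],"angular":[0,0,0],"gripper":0},{"linear":[0,-2,0],"angular":[0,0,0],"gripper":0},{"linear":[0,0,0],"angular":[0,0,0],"gripper":0}]'
python3 -c "
from h import *
go([.5636,.299,.15],-76.8)"
```

```text
t: 35.4
position: [0.5494, 0.2706, 0.1448]
orientation: [-0.083, -0.701, -0.083, 0.703]
ft_force: [0.4, -0.4, -2.4]
width: 0.0248
t 35.4 pos [0.5494 0.2706 0.1448] yaw -76.52 F [ 0.4 -0.4 -2.4] w 0.0248
turn [0.005  0.003  0.0011]
shift now-axes cm [-0.52 -2.44 -2.04]
shift turned-axes cm [-0.52 -2.45 -2.03]
```

```bash
python3 -m crank '[{"linear":[0,-1.5,-1],"angular":[0,0,0],"gripper":0},{"linear":[0,-0.9,-0.9],"angular":[0.005,0,0],"gripper":0},{"linear":[2,0,0],"angular":[0,0,0],"gripper":0},{"linear":[1,0,0],"angular":[0,0,0],"gripper":0},{"linear":[0,0,0],"angular":[0,0,0],"gripper":0},{"linear":[0,0,0],"angular":[0,0,0],"gripper":0}]' 
python3 -c "
from h import *
go([.5636,.299,.15],-76.8);wsave('w17')"
```

```text
t: 36.0
position: [0.5646, 0.2945, 0.1164]
orientation: [-0.08, -0.702, -0.079, 0.703]
ft_force: [0.4, 0.5, -2.3]
width: 0.0245
t 36.0 pos [0.5646 0.2945 0.1164] yaw -77.09 F [ 0.4  0.5 -2.3] w 0.0245
turn [-0.0051  0.0008 -0.0002]
shift now-axes cm [-3.36 -0.46  0.  ]
shift turned-axes cm [-3.36 -0.46 -0.  ]
```

View pics/w17b.png

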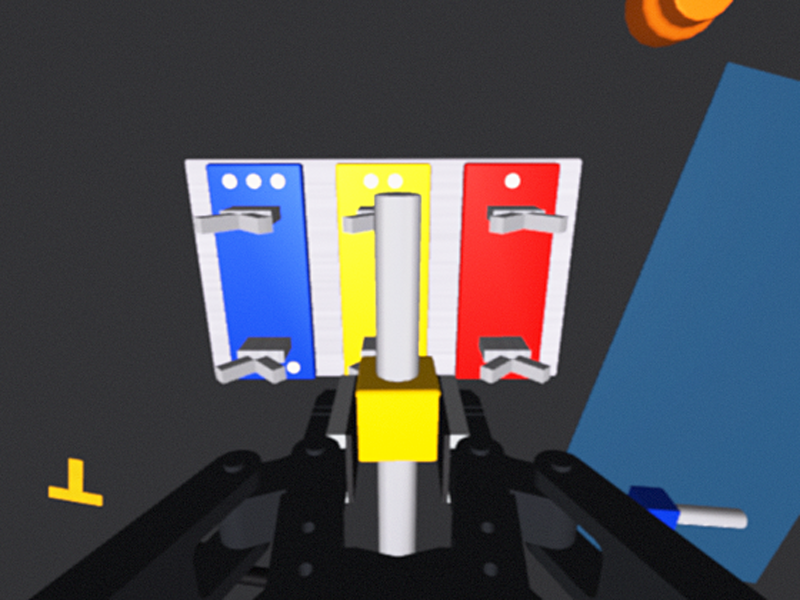

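Run:
```python
from h import *
B=lambda u,v,z:big('w17',u,v,z).round(4)
dots={'r':B(512,181,.016),'y':B(383,181,.016),'b':B(254,181,.016)}
print(dots)
d=dots['b']-dots['r']; ang=np.degrees(np.arctan2(d[1],d[0])); print(np.linalg.norm(d),ang, 'bar yaw',ang-90)
a=np.radians(ang-90); v=np.array([np.cos(a),np.sin(a),0])
for k in dots: print(k,(dots[k]-.060*v).round(4))
print('V far red',B(490,222,.064),B(566,218,.064),'near',B(482,371,.064),B(550,376,.064))
print('V far blue',B(196,221,.064),B(271,223,.064),'near',B(218,376,.064),B(284,376,.064))
```

```text
{'r': array([0.6389, 0.2438, 0.016 ]), 'y': array([0.6223, 0.3168, 0.016 ]), 'b': array([0.6056, 0.3897, 0.016 ])}
0.14965192948973294 102.85687302159356 bar yaw 12.856873021593557
r [0.5804 0.2304 0.016 ]
y [0.5638 0.3034 0.016 ]
b [0.5471 0.3763 0.016 ]
V far red [0.6188 0.2605 0.064 ] [0.6291 0.2245 0.064 ] near [0.539  0.2413 0.064 ] [0.5444 0.2037 0.064 ]
V far blue [0.587  0.4022 0.064 ] [0.5943 0.366  0.064 ] near [0.5036 0.383  0.064 ] [0.5117 0.3474 0.064 ]
```

```bash
python3 -c "
from h import *
go([.5635,.3025,.0175],-77.0)"
```

```text
t 36.05 pos [0.5649 0.2947 0.1169] yaw -77.09 F [ 0.3  0.5 -1.8] w 0.0246
turn [-0.0016 -0.0001  0.    ]
shift now-axes cm [ 9.94 -0.79 -0.04]
shift turned-axes cm [ 9.94 -0.79 -0.04]
```

```bash
python3 -m crank '[{"linear":[2,-0.8,0],"angular":[0,0,0],"gripper":0},{"linear":[2,0,0],"angular":[0,0,0],"gripper":0},{"linear":[0,0,0],"angular":[0,0,0],"gripper":0},{"linear":[0,0,0],"angular":[0,0,0],"gripper":0}]' 
python3 -c "
from h import *
go([.5635,.3025,.0175],-77.0);wsave('w18')"
```

```text
t: 36.45
position: [0.5632, 0.3027, 0.0773]
orientation: [0.08, 0.703, 0.08, -0.703]
ft_force: [0.1, 0.2, -1.1]
width: 0.0246
t 36.45 pos [0.5632 0.3027 0.0773] yaw -77.08 F [ 0.1  0.2 -1.1] w 0.0246
turn [-0.0014 -0.0003  0.0001]
shift now-axes cm [ 5.98  0.03 -0.03]
shift turned-axes cm [ 5.98  0.03 -0.03]
```

View pics/w18b.png

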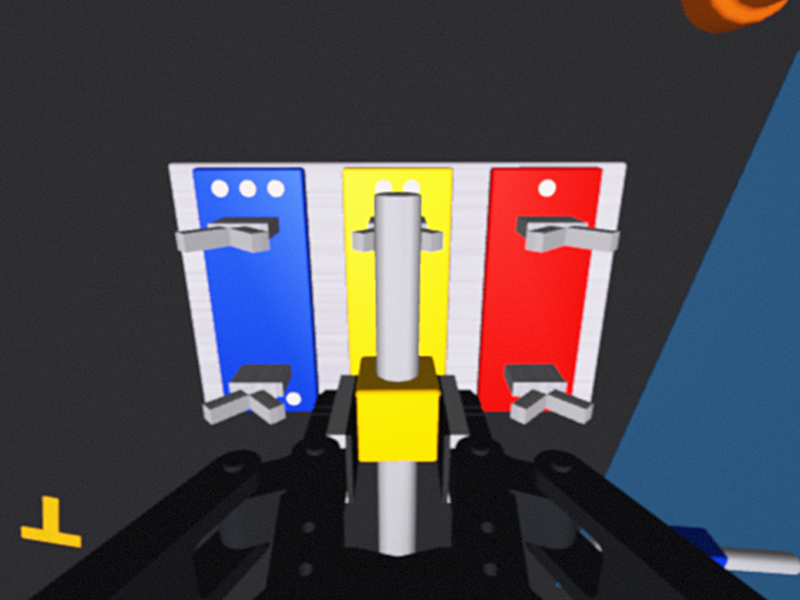

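```bash
python3 -m crank '[{"linear":[2,0,0],"angular":[0,0,0],"gripper":0},{"linear":[2,0,0],"angular":[0,0,0],"gripper":0},{"linear":[1,0,0],"angular":[0,0,0],"gripper":0},{"linear":[0.6,0,0],"angular":[0,0,0],"gripper":0},{"linear":[0.2,0,0],"angular":[0,0,0],"gripper":0},{"linear":[0,0,0],"angular":[0,0,0],"gripper":0}]' 
for i in 1 2 3; do python3 -m crank '[{"linear":[0.07,0,0],"angular":[0,0,0],"gripper":0},{"linear":[0,0,0],"angular":[0,0,0],"gripper":0}]'|egrep 'pos|ft'; done
```

```text
t: 37.1
position: [0.5632, 0.303, 0.019]
orientation: [0.08, 0.703, 0.08, -0.702]
ft_force: [0.3, -0.4, -2.4]
width: 0.0244
position: [0.5632, 0.3029, 0.0183]
ft_force: [-0.0, -0.2, -1.5]
position: [0.5632, 0.3028, 0.0175]
ft_force: [-0.7, -1.5, 2.8]
position: [0.5633, 0.3028, 0.0174]
ft_force: [-3.4, -3.0, 12.7]
```

Contact. Release and rise.

```bash
python3 -m crank '[{"linear":[-0.05,0,0],"angular":[0,0,0],"gripper":0.3},{"linear":[0,0,0],"angular":[0,0,0],"gripper":0.4},{"linear":[0,0,0],"angular":[0,0,0],"gripper":0.45},{"linear":[0,0,0],"angular":[0,0,0],"gripper":0.45},{"linear":[-1,0,0],"angular":[0,0,0],"gripper":0.45},{"linear":[-3,0,0],"angular":[0,0,0],"gripper":0.45},{"linear":[-4,0,0],"angular":[0,0,0],"gripper":0.45},{"linear":[-4,0,0],"angular":[0,0,0],"gripper":0.45},{"linear":[0,0,0],"angular":[0,0,0],"gripper":0.45}]' 25
python3 -c "
from h import *
go(); wsave('w19'); wsave('t19','top')"
```

```text
t: 38.6
position: [0.5653, 0.3046, 0.1433]
orientation: [0.078, 0.705, 0.081, -0.7]
ft_force: [-0.1, 0.0, -0.2]
width: 0.0385
t 38.6 pos [0.5653 0.3046 0.1433] yaw -77.07 F [-0.1  0.  -0.2] w 0.0385
```

View pics/w19b.png

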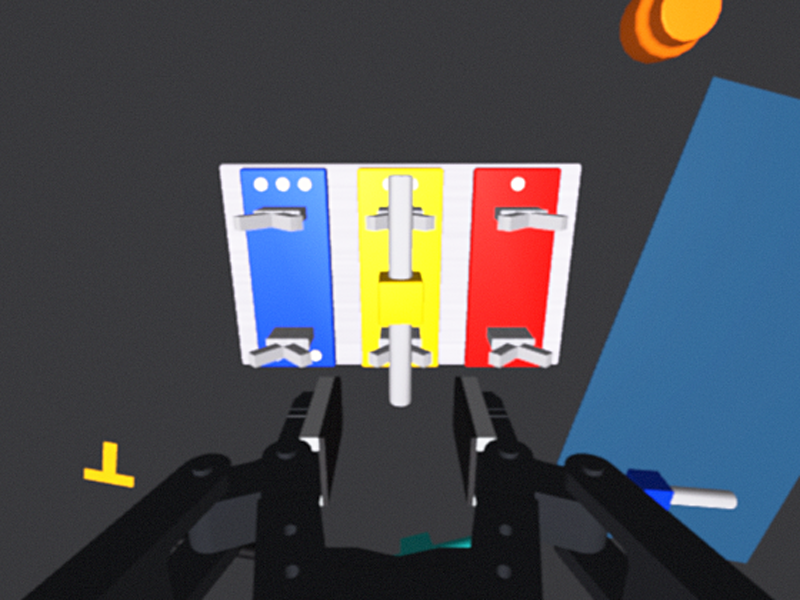

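View pics/t19b.png

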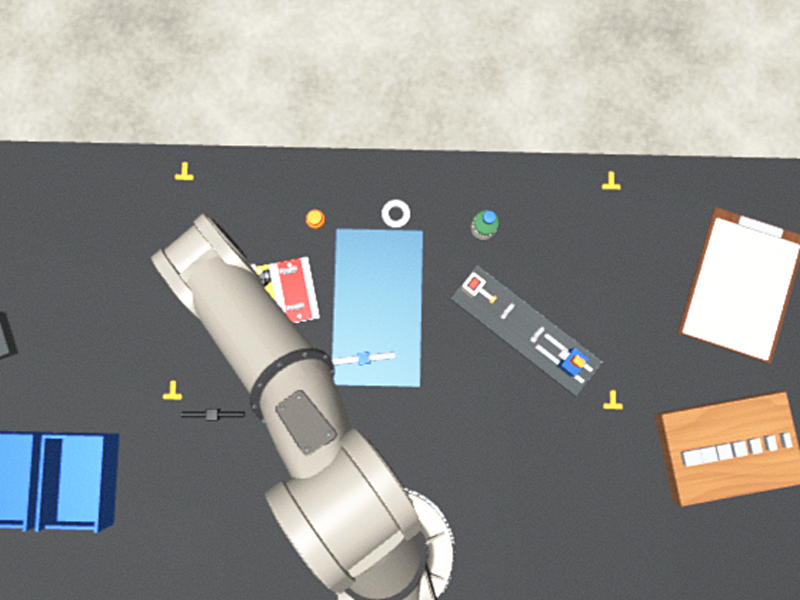

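Run:
```python
from h import *
B=lambda u,v,z:big('w19',u,v,z)
a=B(400,177,.064);b=B(400,405,.062);print('spindle',((a+b)/2).round(4),np.linalg.norm(a-b),'collar',B(401,301,.073).round(4))
dots=[B(x,184,.016) for x in (283,401,518)]
v=np.array([np.cos(np.radians(12.9)),np.sin(np.radians(12.9)),0]);c=dots[1]-.06*v; print('cradle c',c.round(4)); print('offset along',((a+b)/2-c)@v,(B(401,301,.073)-c)@v)
# near white plate edges: full rack 
print('rack', (B(231,164,.012)+B(570,164,.012))/2@v if 0 else '')
# blue collar
print('blue V mid by top', 'blue cradle', (dots[0]-.06*v).round(4))
```

```text
spindle [0.5609 0.3028 0.063 ] 0.14047462800626928 collar [0.5641 0.303  0.073 ]
cradle c [0.5639 0.3028 0.016 ]
offset along -0.0028773524965622767 0.00028235662448239455
rack 
blue V mid by top blue cradle [0.5471 0.3762 0.016 ]
```

```bash
python3 -m crank '[{"linear":[0,0,0],"angular":[-0.146,0,0],"gripper":0.55},{"linear":[0,0,0],"angular":[-0.146,0,0],"gripper":0.55},{"linear":[0,0,0],"angular":[-0.146,0,0],"gripper":0.55},{"linear":[0,0,0],"angular":[-0.146,0,0],"gripper":0.55},{"linear":[0,0,0],"angular":[-0.146,0,0],"gripper":0.55},{"linear":[0,0,0],"angular":[-0.146,0,0],"gripper":0.55},{"linear":[0,0,0],"angular":[-0.146,0,0],"gripper":0.55},{"linear":[0,0,0],"angular":[-0.146,0,0],"gripper":0.55},{"linear":[0,0,0],"angular":[-0.146,0,0],"gripper":0.55},{"linear":[0,0,0],"angular":[-0.146,0,0],"gripper":0.55}]' >/dev/null
python3 -c "
from h import *
go([.442,.008,.14],6.5)"
```

```text
t 39.7 pos [0.5622 0.3024 0.1356] yaw 6.94 F [ 0.4 -0.4  0.1] w 0.0467
turn [0.0077 0.0005 0.0019]
shift now-axes cm [ -0.39 -15.49  27.77]
shift turned-axes cm [ -0.44 -15.27  27.89]
```

```bash
python3 -m crank '[{"linear":[0,-1.5,3],"angular":[0.008,0,0],"gripper":0.55},{"linear":[0,-2,4],"angular":[0,0,0],"gripper":0.55},{"linear":[0,-2,4],"angular":[0,0,0],"gripper":0.55},{"linear":[0,-2,4],"angular":[0,0,0],"gripper":0.55},{"linear":[0,-2,4],"angular":[0,0,0],"gripper":0.55},{"linear":[0,-2,4],"angular":[0,0,0],"gripper":0.55},{"linear":[0,-2,3],"angular":[0,0,0],"gripper":0.55},{"linear":[0,-1.5,2],"angular":[0,0,0],"gripper":0.55},{"linear":[0,0,0],"angular":[0,0,0],"gripper":0.55},{"linear":[0,0,0],"angular":[0,0,0],"gripper":0.55}]' >/dev/null
python3 -c "
from h import *
go([.442,.008,.14],6.5);wsave('w20')"
```

```text
t 40.7 pos [0.4436 0.008  0.1365] yaw 6.06 F [0.2 1.  0.3] w 0.0469
turn [-0.0076 -0.0001  0.0006]
shift now-axes cm [-0.35 -0.16 -0.02]
shift turned-axes cm [-0.35 -0.15 -0.02]
```

View pics/w20b.png

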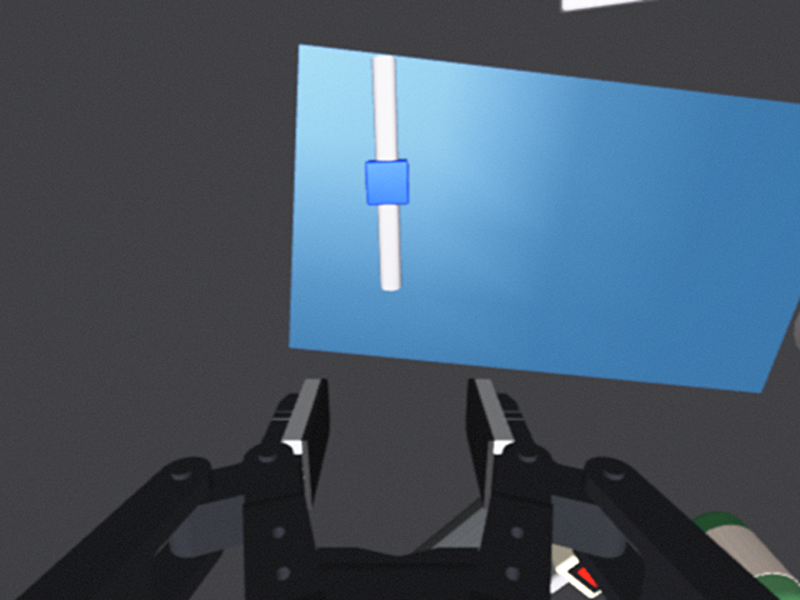

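Run:
```python
from h import *
B=lambda u,v,z:big('w20',u,v,z)
a=B(383,58,.018);b=B(391,288,.018);c=B(387,183,.026);d=a-b;y=np.degrees(np.arctan2(d[1],d[0]))
print(c.round(4),((a+b)/2).round(4),np.linalg.norm(d),y)
m=(c+(a+b)/2)/2; go([m[0],m[1],.03],y-90)
```

```text
[0.4299 0.0675 0.026 ] [0.4299 0.0674 0.018 ] 0.13740654555549187 97.67276107519048
t 40.75 pos [0.4439 0.0087 0.1366] yaw 6.14 F [-0.2  0.6 -0.6] w 0.047
turn [-0.0268 -0.0005  0.0003]
shift now-axes cm [10.66 -0.76 -5.98]
shift turned-axes cm [10.66 -0.61 -6.01]
```

```bash
python3 -m crank '[{"linear":[0,-0.4,-3],"angular":[-0.026,0,0],"gripper":0.55},{"linear":[0,-0.3,-2.9],"angular":[0,0,0],"gripper":0.55},{"linear":[3,0,0],"angular":[0,0,0],"gripper":0.55},{"linear":[4,0,0],"angular":[0,0,0],"gripper":0.55},{"linear":[3.5,0,0],"angular":[0,0,0],"gripper":0.55},{"linear":[0,0,0],"angular":[0,0,0],"gripper":0.55},{"linear":[0,0,0],"angular":[0,0,0],"gripper":0.55}]' >/dev/null
python3 -c "
from h import *
go([.4299,.0674,-.0325],7.6);wsave('w21')"
```

```text
t 41.45 pos [0.4297 0.0673 0.0321] yaw 7.73 F [0.9 0.8 0.4] w 0.0473
turn [ 0.0022 -0.0011  0.0015]
shift now-axes cm [ 6.46  0.03 -0.  ]
shift turned-axes cm [ 6.46  0.02 -0.01]
```

View pics/w21b.png

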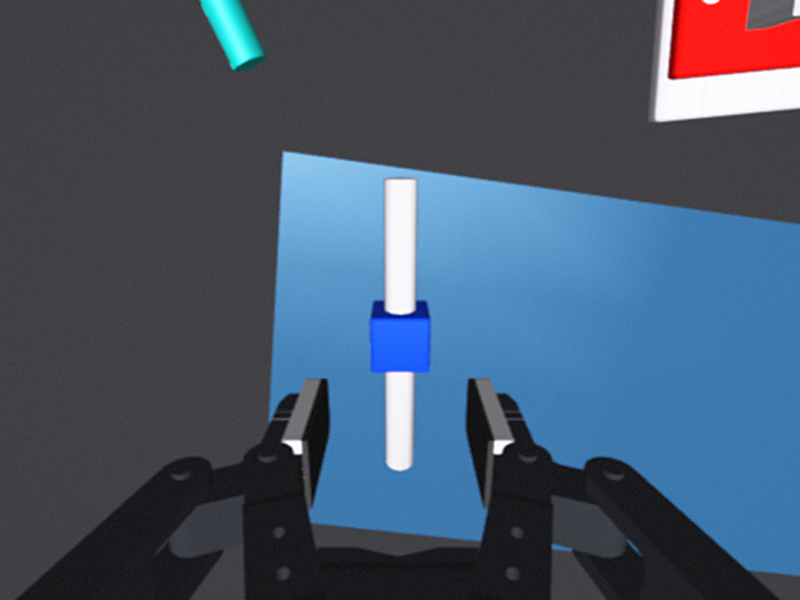

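```bash
python3 -m crank '[{"linear":[2.5,0,-0.1],"angular":[0,0,0],"gripper":0.5},{"linear":[2,0,0],"angular":[0,0,0],"gripper":0.45},{"linear":[1.2,0,0],"angular":[0,0,0],"gripper":0.45},{"linear":[0.5,0,0],"angular":[0,0,0],"gripper":0.45},{"linear":[0.2,0,0],"angular":[0,0,0],"gripper":0.42},{"linear":[0,0,0],"angular":[0,0,0],"gripper":0.42}]' 
python3 -c "
from h import *
go([.4299,.0674,-.0325],7.6)"
```

```text
t: 42.1
position: [0.4303, 0.0671, -0.0315]
orientation: [0.532, 0.466, 0.532, -0.465]
ft_force: [-0.4, 1.3, -0.7]
width: 0.0358
t 42.1 pos [ 0.4303  0.0671 -0.0315] yaw 7.61 F [-0.4  1.3 -0.7] w 0.0358
turn [ 0.0002  0.0001 -0.001 ]
shift now-axes cm [ 0.1  -0.04 -0.03]
shift turned-axes cm [ 0.1  -0.04 -0.03]
```

```bash
python3 -m crank '[{"linear":[0,0,0],"angular":[0,0,0],"gripper":0.3},{"linear":[0,0,0],"angular":[0,0,0],"gripper":0.2},{"linear":[0,0,0],"angular":[0,0,0],"gripper":0.1},{"linear":[0,0,0],"angular":[0,0,0],"gripper":0},{"linear":[0,0,0],"angular":[0,0,0],"gripper":0}]' 60
python3 -m crank '[{"linear":[-0.5,0,0],"angular":[0,0,0],"gripper":0},{"linear":[-2,0,0],"angular":[0,0,0],"gripper":0},{"linear":[-3,0,0],"angular":[0,0,0],"gripper":0},{"linear":[-4,0,0],"angular":[0,0,0],"gripper":0},{"linear":[-4,0,0],"angular":[0,0,0],"gripper":0},{"linear":[-3.5,0,0],"angular":[0,0,0],"gripper":0},{"linear":[0,0,0],"angular":[0,0,0],"gripper":0},{"linear":[0,0,0],"angular":[0,0,0],"gripper":0}]'
python3 -c "
from h import *
wsave('w22'); go([*(G+.001*U)[:2],.14],-36.8)"
```

```text
t: 42.6
position: [0.4305, 0.0671, -0.0312]
orientation: [0.532, 0.466, 0.532, -0.465]
ft_force: [-0.4, -0.1, 12.8]
width: 0.0245
t: 43.4
position: [0.4299, 0.0666, 0.1383]
orientation: [0.533, 0.466, 0.531, -0.466]
ft_force: [-0.1, -0.0, -3.5]
width: 0.0245
t 43.45 pos [0.4292 0.0665 0.1374] yaw 7.6 F [-0.5 -0.1 -2.8] w 0.0252
turn [7.749e-01 6.000e-04 2.000e-04]
shift now-axes cm [-0.24  3.99 35.77]
shift turned-axes cm [-0.26 27.88 22.77]
```

View pics/w22b.png

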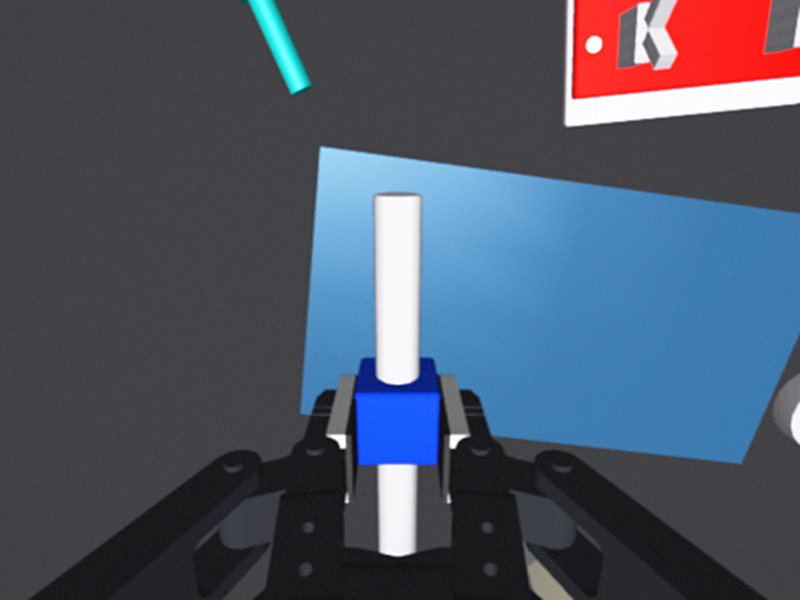

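```bash
python3 -m crank '[{"linear":[0,0,0],"angular":[0.13,0,0],"gripper":0},{"linear":[0,0,0],"angular":[0.13,0,0],"gripper":0},{"linear":[0,0,0],"angular":[0.13,0,0],"gripper":0},{"linear":[0,0,0],"angular":[0.13,0,0],"gripper":0},{"linear":[0,0,0],"angular":[0.13,0,0],"gripper":0},{"linear":[0,0,0],"angular":[0.125,0,0],"gripper":0},{"linear":[0,2.5,2],"angular":[0,0,0],"gripper":0},{"linear":[0,3,2.5],"angular":[0,0,0],"gripper":0},{"linear":[0,3,2.5],"angular":[0,0,0],"gripper":0},{"linear":[0,3,2.5],"angular":[0,0,0],"gripper":0}]' >/dev/null
python3 -m crank '[{"linear":[0,3,2.5],"angular":[0,0,0],"gripper":0},{"linear":[0,3,2.5],"angular":[0,0,0],"gripper":0},{"linear":[0,3,2.5],"angular":[0,0,0],"gripper":0},{"linear":[0,3,2.5],"angular":[0,0,0],"gripper":0},{"linear":[0,2.5,2],"angular":[0,0,0],"gripper":0},{"linear":[0,1.5,1],"angular":[0,0,0],"gripper":0},{"linear":[0,0,0],"angular":[0,0,0],"gripper":0},{"linear":[0,0,0],"angular":[0,0,0],"gripper":0}]'
python3 -c "
from h import *
go([*(G+.001*U)[:2],.062],-36.8)"
```

```text
t: 45.25
position: [0.5147, -0.2767, 0.1364]
orientation: [-0.316, -0.632, -0.318, 0.633]
ft_force: [1.3, 0.8, -3.3]
width: 0.0248
t 45.25 pos [ 0.5147 -0.2767  0.1364] yaw -36.76 F [ 1.3  0.8 -3.3] w 0.0248
turn [ 0.0008 -0.0002  0.0027]
shift now-axes cm [7.44 0.49 0.41]
shift turned-axes cm [7.44 0.47 0.41]
```

```bash
python3 -m crank '[{"linear":[2,0.5,0.4],"angular":[0,0,0],"gripper":0},{"linear":[3,0,0],"angular":[0,0,0],"gripper":0},{"linear":[2,0,0],"angular":[0,0,0],"gripper":0},{"linear":[0.4,0,0],"angular":[0,0,0],"gripper":0},{"linear":[0,0,0],"angular":[0,0,0],"gripper":0},{"linear":[0,0,0],"angular":[0,0,0],"gripper":0}]' 
python3 -c "
from h import *
go([*(G+.001*U)[:2],.0166],-36.8); wsave('w23')"
```

```text
t: 45.85
position: [0.5175, -0.2837, 0.0649]
orientation: [0.317, 0.632, 0.317, -0.632]
ft_force: [0.1, 0.7, -2.7]
width: 0.0248
t 45.85 pos [ 0.5175 -0.2837  0.0649] yaw -36.74 F [ 0.1  0.7 -2.7] w 0.0248
turn [ 0.001  -0.0004 -0.0011]
shift now-axes cm [ 4.83 -0.18  0.02]
shift turned-axes cm [ 4.83 -0.18  0.02]
```

View pics/w23b.png

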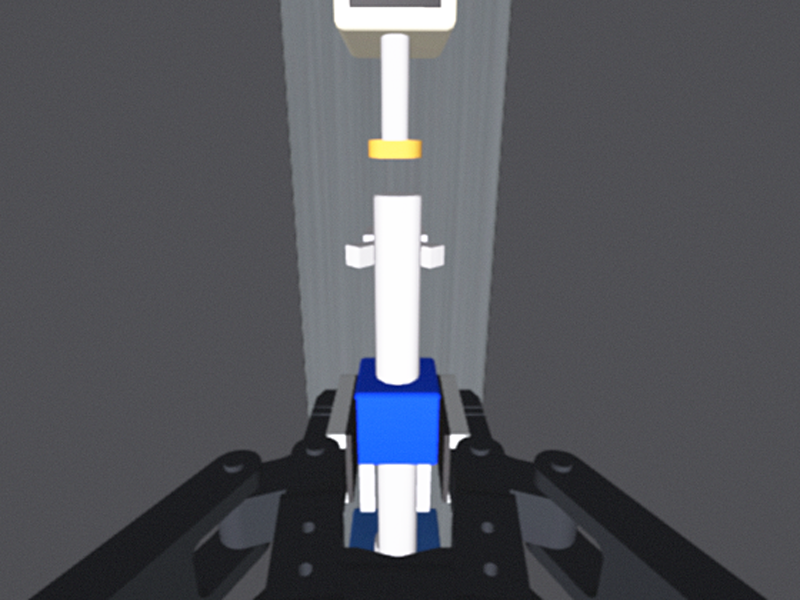

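```bash
python3 -m crank '[{"linear":[1.5,-0.1,0],"angular":[0,0,0],"gripper":0},{"linear":[1.5,0,0],"angular":[0,0,0],"gripper":0},{"linear":[1,0,0],"angular":[0,0,0],"gripper":0},{"linear":[0.4,0,0],"angular":[0,0,0],"gripper":0},{"linear":[0.2,0,0],"angular":[0,0,0],"gripper":0},{"linear":[0,0,0],"angular":[0,0,0],"gripper":0}]' 
for i in 1 2 3 4; do python3 -m crank '[{"linear":[0.05,0,0],"angular":[0,0,0],"gripper":0},{"linear":[0,0,0],"angular":[0,0,0],"gripper":0}]'|egrep 'pos|ft'; done
```

```text
t: 46.5
position: [0.5161, -0.2834, 0.0176]
orientation: [-0.317, -0.632, -0.317, 0.632]
ft_force: [-0.3, 0.2, -2.8]
width: 0.0247
position: [0.5163, -0.2836, 0.0177]
ft_force: [-1.1, 0.3, -3.2]
position: [0.5161, -0.2835, 0.017]
ft_force: [-0.3, -0.5, -2.5]
position: [0.516, -0.2835, 0.0163]
ft_force: [0.0, 0.1, -3.2]
position: [0.5161, -0.2835, 0.0159]
ft_force: [0.3, 0.1, -2.0]
```

```bash
for i in 1 2; do python3 -m crank '[{"linear":[0.05,0,0],"angular":[0,0,0],"gripper":0},{"linear":[0,0,0],"angular":[0,0,0],"gripper":0}]'|egrep 'pos|ft'; done
python3 -m crank '[{"linear":[0,0,0],"angular":[0,0,0],"gripper":0.3},{"linear":[0,0,0],"angular":[0,0,0],"gripper":0.45},{"linear":[0,0,0],"angular":[0,0,0],"gripper":0.5},{"linear":[0,0,0],"angular":[0,0,0],"gripper":0.5},{"linear":[-1,0,0],"angular":[0,0,0],"gripper":0.5},{"linear":[-3,0,0],"angular":[0,0,0],"gripper":0.5},{"linear":[-4,0,0],"angular":[0,0,0],"gripper":0.5},{"linear":[-4,0,0],"angular":[0,0,0],"gripper":0.5},{"linear":[0,0,0],"angular":[0,0,0],"gripper":0.5}]' 25
python3 -c "
from h import *
go([.4312,-.3967,.14],-36.8); wsave('w24')"
```

```text
position: [0.5162, -0.2836, 0.0157]
ft_force: [-2.8, 1.1, 4.7]
position: [0.5163, -0.2836, 0.0156]
ft_force: [-4.8, 2.2, 13.1]
t: 48.6
position: [0.5188, -0.2845, 0.1409]
orientation: [0.319, 0.634, 0.314, -0.631]
ft_force: [1.1, -1.1, -1.0]
width: 0.0429
t 48.6 pos [ 0.5188 -0.2845  0.1409] yaw -36.79 F [ 1.1 -1.1 -1. ] w 0.0429
turn [ 0.0002 -0.0013 -0.0078]
shift now-axes cm [ 0.07 -0.3  14.23]
shift turned-axes cm [ 0.09 -0.3  14.23]
```

View pics/w24b.png

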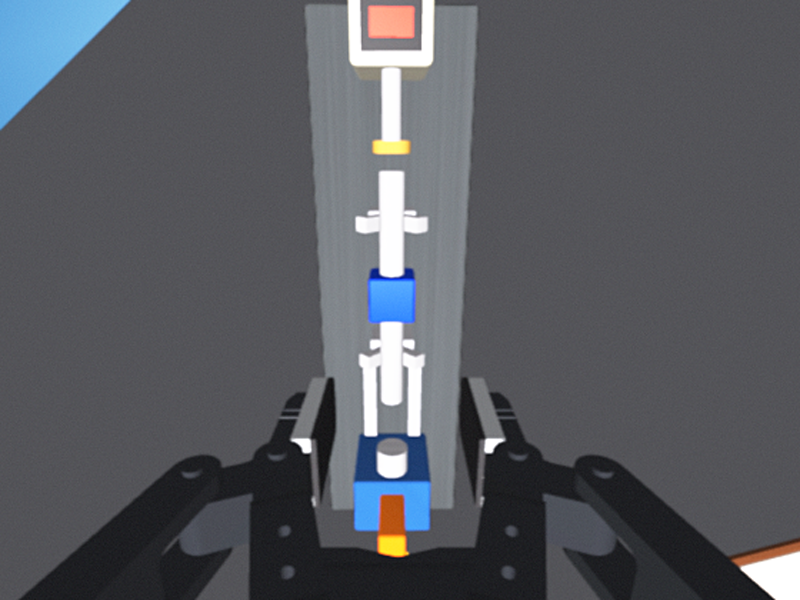

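Blue lies across the rests. To the tab.

```bash
python3 -m crank '[{"linear":[0,-0.2,3],"angular":[0,0,0],"gripper":0.5},{"linear":[0,0,4],"angular":[0,0,0],"gripper":0.5},{"linear":[0,0,4],"angular":[0,0,0],"gripper":0.5},{"linear":[0,0,2],"angular":[0,0,0],"gripper":0.5},{"linear":[0,0,1.2],"angular":[0,0,0],"gripper":0.5},{"linear":[0,0,0],"angular":[0,0,0],"gripper":0.5},{"linear":[0,0,0],"angular":[0,0,0],"gripper":0.5}]' >/dev/null
python3 -c "
from h import *
go([.4312,-.3967,.046],-36.8)"
```

```text
t 49.35 pos [ 0.4302 -0.3949  0.1346] yaw -36.73 F [-0.6 -0.6 -0.4] w 0.043
turn [ 0.0013 -0.0007  0.0004]
shift now-axes cm [8.86 0.2  0.09]
shift turned-axes cm [8.86 0.19 0.09]
```

```bash
python3 -m crank '[{"linear":[3,0.2,0.05],"angular":[0,0,0],"gripper":0.5},{"linear":[3,0,0],"angular":[0,0,0],"gripper":0.45},{"linear":[2,0,0],"angular":[0,0,0],"gripper":0.4},{"linear":[0.8,0,0],"angular":[0,0,0],"gripper":0.4},{"linear":[0,0,0],"angular":[0,0,0],"gripper":0.35},{"linear":[0,0,0],"angular":[0,0,0],"gripper":0.2},{"linear":[0,0,0],"angular":[0,0,0],"gripper":0.1},{"linear":[0,0,0],"angular":[0,0,0],"gripper":0.05},{"linear":[0,0,0],"angular":[0,0,0],"gripper":0.05}]' 25; python3 f.py
```

```text
t: 50.25
position: [0.431, -0.3969, 0.0479]
orientation: [0.317, 0.632, 0.317, -0.632]
ft_force: [-1.2, 4.6, -1.0]
width: 0.0153
50.25 Fu 2.98 (np.float64(0.3), np.float64(-141.3)) 0.0153
```

```bash
python3 -m crank '[{"linear":[0,0,-0.3],"angular":[0,0,0],"gripper":0.05},{"linear":[0,0,-0.4],"angular":[0,0,0],"gripper":0.05},{"linear":[0,0,-0.4],"angular":[0,0,0],"gripper":0.05},{"linear":[0,0,-0.4],"angular":[0,0,0],"gripper":0.05},{"linear":[0,0,-0.4],"angular":[0,0,0],"gripper":0.05},{"linear":[0,0,-0.4],"angular":[0,0,0],"gripper":0.05},{"linear":[0,0,-0.4],"angular":[0,0,0],"gripper":0.05},{"linear":[0,0,-0.3],"angular":[0,0,0],"gripper":0.05},{"linear":[0,0,0],"angular":[0,0,0],"gripper":0.05}]' 25 >/dev/null
python3 f.py
for i in 1 2 3 4 5 6 7 8 9; do python3 -m crank '[{"linear":[0,0,-0.1],"angular":[0,0,0],"gripper":0.05},{"linear":[0,0,-0.1],"angular":[0,0,0],"gripper":0.05}]' >/dev/null; python3 f.py; done
```

```text
51.15 Fu 1.54 (np.float64(0.5), np.float64(-111.5)) 0.0158
51.35 Fu -1.8 (np.float64(0.5), np.float64(-110.2)) 0.0156
51.55 Fu -1.98 (np.float64(0.5), np.float64(-108.2)) 0.0155
51.75 Fu -1.76 (np.float64(0.5), np.float64(-106.2)) 0.0155
51.95 Fu -5.32 (np.float64(0.4), np.float64(-104.8)) 0.0154
52.15 Fu -5.51 (np.float64(0.5), np.float64(-103.0)) 0.0153
52.35 Fu -5.19 (np.float64(0.5), np.float64(-101.0)) 0.0152
52.55 Fu -6.0 (np.float64(0.4), np.float64(-99.0)) 0.0158
52.75 Fu -5.51 (np.float64(0.4), np.float64(-97.0)) 0.0154
52.95 Fu -6.12 (np.float64(0.5), np.float64(-95.1)) 0.0156
```

```bash
for i in 1 2 3 4; do python3 -m crank '[{"linear":[0,0,-0.05],"angular":[0,0,0],"gripper":0.05},{"linear":[0,0,-0.05],"angular":[0,0,0],"gripper":0.05},{"linear":[0,0,0],"angular":[0,0,0],"gripper":0.05}]' >/dev/null; python3 f.py; done; python3 -c "
from h import *
C=wsave('t25','top');im0=cv2.imread('pics/t13.png')[180:240,310:370]; im=cv2.imread('pics/t25.png')[180:240,310:370]
cv2.imwrite('pics/t25c.png',cv2.resize(np.hstack([im0,im]),None,fx=6,fy=6,interpolation=cv2.INTER_CUBIC)); wsave('w25')"
```

```text
53.25 Fu -6.43 (np.float64(0.5), np.float64(-94.2)) 0.0157
53.55 Fu -6.14 (np.float64(0.5), np.float64(-93.3)) 0.0155
53.85 Fu -6.73 (np.float64(0.5), np.float64(-92.5)) 0.015
54.15 Fu -7.15 (np.float64(0.5), np.float64(-91.5)) 0.0157
```

View pics/t25c.png

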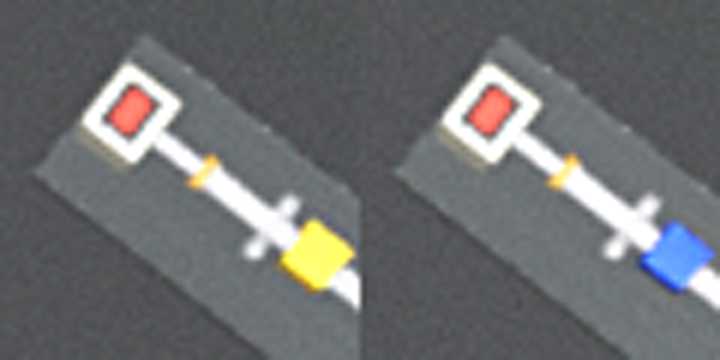

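View pics/w25b.png

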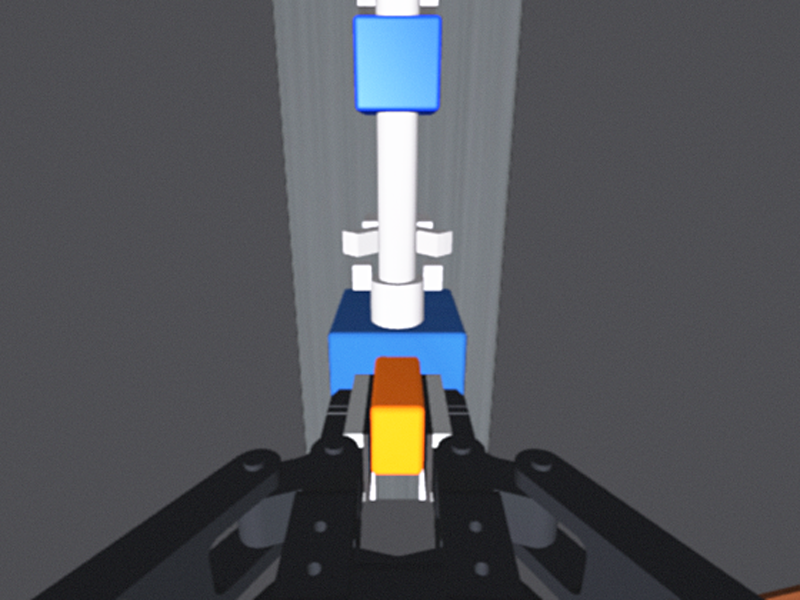

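```bash
for i in 1 2 3 4; do python3 -m crank '[{"linear":[0,0,0],"angular":[0,0,0],"gripper":0.05},{"linear":[0,0,0],"angular":[0,0,0],"gripper":0.05},{"linear":[0,0,0],"angular":[0,0,0],"gripper":0.05},{"linear":[0,0,0],"angular":[0,0,0],"gripper":0.05},{"linear":[0,0,0],"angular":[0,0,0],"gripper":0.05},{"linear":[0,0,0],"angular":[0,0,0],"gripper":0.05},{"linear":[0,0,0],"angular":[0,0,0],"gripper":0.05},{"linear":[0,0,0],"angular":[0,0,0],"gripper":0.05},{"linear":[0,0,0],"angular":[0,0,0],"gripper":0.05},{"linear":[0,0,0],"angular":[0,0,0],"gripper":0.05}]'>/dev/null; python3 f.py; done
```

```text
55.25 Fu -7.5 (np.float64(0.4), np.float64(-91.6)) 0.0156
56.25 Fu -9.23 (np.float64(0.5), np.float64(-91.5)) 0.0153
57.25 Fu -8.12 (np.float64(0.4), np.float64(-91.5)) 0.0153
58.25 Fu -8.03 (np.float64(0.5), np.float64(-91.6)) 0.0155
```

```bash
python3 -m crank '[{"linear":[0,0,0.2],"angular":[0,0,0],"gripper":0.05},{"linear":[0,0,0.5],"angular":[0,0,0],"gripper":0.05},{"linear":[0,0,0.6],"angular":[0,0,0],"gripper":0.05},{"linear":[0,0,0.6],"angular":[0,0,0],"gripper":0.05},{"linear":[0,0,0.6],"angular":[0,0,0],"gripper":0.05},{"linear":[0,0,0.6],"angular":[0,0,0],"gripper":0.05},{"linear":[0,0,0.6],"angular":[0,0,0],"gripper":0.05},{"linear":[0,0,0.6],"angular":[0,0,0],"gripper":0.05},{"linear":[0,0,0.3],"angular":[0,0,0],"gripper":0.05},{"linear":[0,0,0],"angular":[0,0,0],"gripper":0.05}]' >/dev/null;python3 f.py
for i in 1 2 3 4 5 6 7 8; do python3 -m crank '[{"linear":[0,0,0.1],"angular":[0,0,0],"gripper":0.05},{"linear":[0,0,0],"angular":[0,0,0],"gripper":0.05}]' >/dev/null; python3 f.py; done
```

```text
59.25 Fu -1.53 (np.float64(0.4), np.float64(-136.4)) 0.0153
59.45 Fu 0.11 (np.float64(0.4), np.float64(-136.8)) 0.0155
59.65 Fu 1.37 (np.float64(0.4), np.float64(-137.7)) 0.0158
59.85 Fu 1.8 (np.float64(0.4), np.float64(-138.6)) 0.0153
60.05 Fu 0.8 (np.float64(0.4), np.float64(-139.6)) 0.0155
60.25 Fu 1.21 (np.float64(0.4), np.float64(-140.6)) 0.0157
60.45 Fu 2.71 (np.float64(0.4), np.float64(-141.3)) 0.0156
60.65 Fu 7.47 (np.float64(0.4), np.float64(-141.3)) 0.0156
60.85 Fu 12.4 (np.float64(0.4), np.float64(-141.3)) 0.0153
```

```bash
python3 -m crank '[{"linear":[0,0,-0.15],"angular":[0,0,0],"gripper":0.2},{"linear":[0,0,0],"angular":[0,0,0],"gripper":0.5},{"linear":[0,0,0],"angular":[0,0,0],"gripper":0.5},{"linear":[-3,0,0],"angular":[0,0,0],"gripper":0.5},{"linear":[-4,0,0],"angular":[0,0,0],"gripper":0.5},{"linear":[-3,0,0],"angular":[0,0,0],"gripper":0.5},{"linear":[0,0,0],"angular":[0,0,0],"gripper":0.5},{"linear":[0,0,0],"angular":[0,0,0],"gripper":0.5}]' >/dev/null
python3 -m crank '[{"linear":[0,0,-3],"angular":[0,0,0],"gripper":0.55},{"linear":[0,0,-4],"angular":[0,0,0],"gripper":0.55},{"linear":[0,0,-4],"angular":[0,0,0],"gripper":0.55},{"linear":[0,0,-3],"angular":[0,0,0],"gripper":0.55},{"linear":[3,0,-1.5],"angular":[0,0,0],"gripper":0.55},{"linear":[3,0,0],"angular":[0,0,0],"gripper":0.55},{"linear":[0,0,0],"angular":[0,0,0],"gripper":0.55},{"linear":[0,0,0],"angular":[0,0,0],"gripper":0.55}]'
python3 -c "
from h import *
go([*(G+.0115*U)[:2],.0166],-36.8); wsave('w26')"
```

```text
t: 62.45
position: [0.5226, -0.2739, 0.0864]
orientation: [-0.316, -0.632, -0.317, 0.633]
ft_force: [-0.5, -0.4, 0.7]
width: 0.0468
t 62.45 pos [ 0.5226 -0.2739  0.0864] yaw -36.8 F [-0.5 -0.4  0.7] w 0.0468
turn [-0.      0.0003  0.0021]
shift now-axes cm [6.98 0.02 0.06]
shift turned-axes cm [6.98 0.01 0.06]
```

View pics/w26b.png

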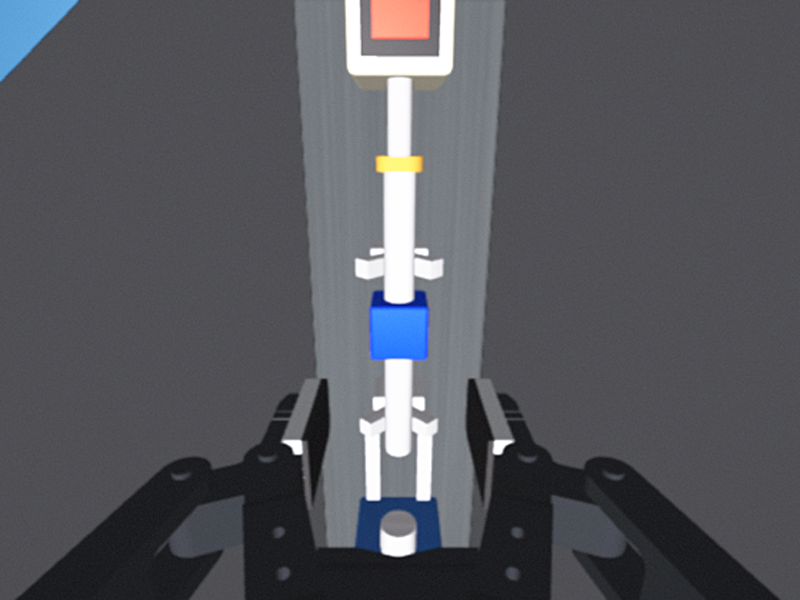

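```bash
python3 -m crank '[{"linear":[2,0.05,0],"angular":[0,0,0],"gripper":0.5},{"linear":[2,0,0],"angular":[0,0,0],"gripper":0.5},{"linear":[1.5,0,0],"angular":[0,0,0],"gripper":0.45},{"linear":[1,0,0],"angular":[0,0,0],"gripper":0.45},{"linear":[0.4,0,0],"angular":[0,0,0],"gripper":0.45},{"linear":[0,0,0],"angular":[0,0,0],"gripper":0.45}]'
python3 -c "
from h import *
go([.523,-.2747,.0166],-36.8)"
```

```text
t: 63.1
position: [0.5237, -0.2742, 0.0179]
orientation: [-0.317, -0.632, -0.317, 0.632]
ft_force: [0.5, 1.1, 0.1]
width: 0.0386
t 63.1 pos [ 0.5237 -0.2742  0.0179] yaw -36.79 F [0.5 1.1 0.1] w 0.0386
turn [ 0.0001 -0.      0.0002]
shift now-axes cm [ 0.13 -0.03  0.08]
shift turned-axes cm [ 0.13 -0.03  0.08]
```

```bash
python3 -m crank '[{"linear":[0.12,-0.03,0.08],"angular":[0,0,0],"gripper":0.42},{"linear":[0,0,0],"angular":[0,0,0],"gripper":0.3},{"linear":[0,0,0],"angular":[0,0,0],"gripper":0.2},{"linear":[0,0,0],"angular":[0,0,0],"gripper":0.1},{"linear":[0,0,0],"angular":[0,0,0],"gripper":0},{"linear":[0,0,0],"angular":[0,0,0],"gripper":0}]' 60;
python3 -m crank '[{"linear":[-0.5,0,0],"angular":[0,0,0],"gripper":0},{"linear":[-1.5,0,0],"angular":[0,0,0],"gripper":0},{"linear":[-3,0,0],"angular":[0,0,0],"gripper":0},{"linear":[-4,0,0],"angular":[0,0,0],"gripper":0},{"linear":[-4,0,0],"angular":[0,0,0],"gripper":0},{"linear":[0,0,0],"angular":[0,0,0],"gripper":0},{"linear":[0,0,0],"angular":[0,0,0],"gripper":0}]'
python3 -c "
from h import *
wsave('w27'); go([.5471,.3763,.15],-77)"
```

```text
t: 63.7
position: [0.5229, -0.2747, 0.0173]
orientation: [-0.317, -0.632, -0.317, 0.632]
ft_force: [-2.7, 1.6, 6.3]
width: 0.0243
t: 64.4
position: [0.5234, -0.2748, 0.1482]
orientation: [0.317, 0.633, 0.316, -0.632]
ft_force: [-0.6, 0.3, -3.9]
width: 0.0248
t 64.45 pos [ 0.5227 -0.2745  0.1468] yaw -36.79 F [-0.6 -0.2 -2.8] w 0.0249
turn [ 7.018e-01 -1.000e-04 -3.000e-04]
shift now-axes cm [ -0.33 -37.02 -53.59]
shift turned-axes cm [ -0.32 -62.87 -17.02]
```

View pics/w27b.png

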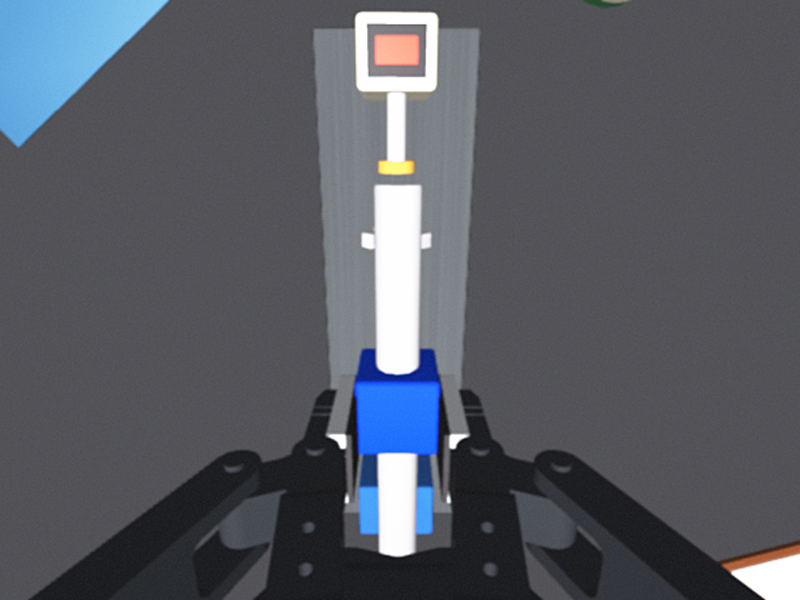

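```bash
python3 -m crank '[{"linear":[0,0,0],"angular":[0.14,0,0],"gripper":0},{"linear":[0,0,0],"angular":[0.14,0,0],"gripper":0},{"linear":[0,0,0],"angular":[0.14,0,0],"gripper":0},{"linear":[0,0,0],"angular":[0.14,0,0],"gripper":0},{"linear":[0,0,0],"angular":[0.14,0,0],"gripper":0},{"linear":[0,-3,-1],"angular":[0,0,0],"gripper":0},{"linear":[0,-4,-1.1],"angular":[0,0,0],"gripper":0},{"linear":[0,-4,-1.1],"angular":[0,0,0],"gripper":0},{"linear":[0,-4,-1.1],"angular":[0,0,0],"gripper":0},{"linear":[0,-4,-1.1],"angular":[0,0,0],"gripper":0}]' >/dev/null
python3 -m crank '[{"linear":[0,-4,-1.1],"angular":[0,0,0],"gripper":0},{"linear":[0,-4,-1.1],"angular":[0,0,0],"gripper":0},{"linear":[0,-4,-1.1],"angular":[0,0,0],"gripper":0},{"linear":[0,-4,-1.1],"angular":[0,0,0],"gripper":0},{"linear":[0,-4,-1.1],"angular":[0,0,0],"gripper":0},{"linear":[0,-4,-1.1],"angular":[0,0,0],"gripper":0},{"linear":[0,-4,-1.1],"angular":[0,0,0],"gripper":0},{"linear":[0,-4,-1.1],"angular":[0,0,0],"gripper":0},{"linear":[0,-4,-1.1],"angular":[0,0,0],"gripper":0},{"linear":[0,-3,0],"angular":[0,0,0],"gripper":0}]' >/dev/null
python3 -m crank '[{"linear":[0,0,0],"angular":[0,0,0],"gripper":0},{"linear":[0,0,0],"angular":[0,0,0],"gripper":0}]'
python3 -c "
from h import *
go([.5447,.3757,.08],-77)"
```

```text
t: 66.65
position: [0.5392, 0.3252, 0.1451]
orientation: [-0.082, -0.702, -0.081, 0.703]
ft_force: [0.8, -0.4, -3.1]
width: 0.0249
t 66.65 pos [0.5392 0.3252 0.1451] yaw -76.79 F [ 0.8 -0.4 -3.1] w 0.0249
turn [ 0.0037  0.0026 -0.0005]
shift now-axes cm [ 6.5  -4.79 -1.71]
shift turned-axes cm [ 6.51 -4.79 -1.67]
```

```bash
python3 -m crank '[{"linear":[0,-2.5,-1],"angular":[0,0,0],"gripper":0},{"linear":[0,-2.3,-0.7],"angular":[0.004,0,0],"gripper":0},{"linear":[2,0,0],"angular":[0,0,0],"gripper":0},{"linear":[3,0,0],"angular":[0,0,0],"gripper":0},{"linear":[1,0,0],"angular":[0,0,0],"gripper":0},{"linear":[0,0,0],"angular":[0,0,0],"gripper":0},{"linear":[0,0,0],"angular":[0,0,0],"gripper":0}]'
python3 -c "
from h import *
go([.5447,.3757,.0175],-77); wsave('w28')"
```

```text
t: 67.35
position: [0.5466, 0.3752, 0.0874]
orientation: [0.079, 0.703, 0.079, -0.703]
ft_force: [-0.3, 0.4, -3.3]
width: 0.0248
t 67.35 pos [0.5466 0.3752 0.0874] yaw -77.17 F [-0.3  0.4 -3.3] w 0.0248
turn [-0.0029 -0.0003  0.0001]
shift now-axes cm [ 6.99 -0.09  0.17]
shift turned-axes cm [ 6.99 -0.09  0.17]
```

View pics/w28b.png

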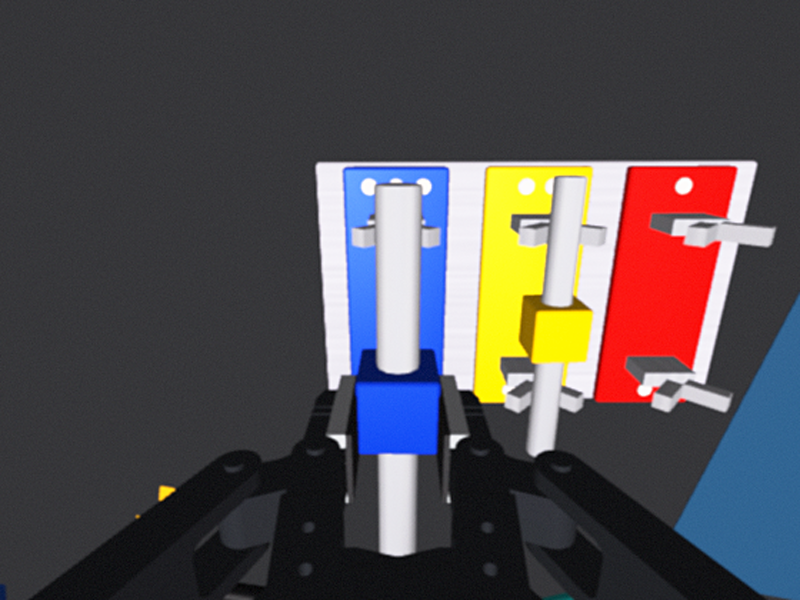

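```bash
python3 -m crank '[{"linear":[2,-0.05,0.17],"angular":[0,0,0],"gripper":0},{"linear":[2,0,0],"angular":[0,0,0],"gripper":0},{"linear":[1.5,0,0],"angular":[0,0,0],"gripper":0},{"linear":[1,0,0],"angular":[0,0,0],"gripper":0},{"linear":[0.3,0,0],"angular":[0,0,0],"gripper":0},{"linear":[0,0,0],"angular":[0,0,0],"gripper":0}]' 
for i in 1 2 3 ; do python3 -m crank '[{"linear":[0.07,0,0],"angular":[0,0,0],"gripper":0},{"linear":[0,0,0],"angular":[0,0,0],"gripper":0}]'|egrep 'pos|ft'; done
```

```text
t: 68.0
position: [0.5445, 0.3758, 0.0188]
orientation: [0.079, 0.703, 0.079, -0.703]
ft_force: [-1.1, 0.6, -1.9]
width: 0.0246
position: [0.5447, 0.376, 0.0186]
ft_force: [0.8, 0.2, -2.7]
position: [0.5446, 0.3757, 0.0177]
ft_force: [0.1, 0.7, 0.6]
position: [0.5447, 0.3758, 0.0175]
ft_force: [-2.1, -4.3, 9.8]
```

```bash
python3 -m crank '[{"linear":[-0.03,0,0],"angular":[0,0,0],"gripper":0.3},{"linear":[0,0,0],"angular":[0,0,0],"gripper":0.4},{"linear":[0,0,0],"angular":[0,0,0],"gripper":0.43},{"linear":[0,0,0],"angular":[0,0,0],"gripper":0.43},{"linear":[-1,0,0],"angular":[0,0,0],"gripper":0.43},{"linear":[-3,0,0],"angular":[0,0,0],"gripper":0.43},{"linear":[-4,0,0],"angular":[0,0,0],"gripper":0.43},{"linear":[-4,0,0],"angular":[0,0,0],"gripper":0.43},{"linear":[0,0,0],"angular":[0,0,0],"gripper":0.43}]' 25
python3 -c "
from h import *
go(); wsave('w29')
B=lambda u,v,z:big('w29',u,v,z)"
```

```text
t: 69.5
position: [0.5465, 0.3779, 0.1434]
orientation: [0.078, 0.705, 0.081, -0.7]
ft_force: [0.8, 0.3, -0.1]
width: 0.0369
t 69.5 pos [0.5465 0.3779 0.1434] yaw -77.12 F [ 0.8  0.3 -0.1] w 0.0369
```

View pics/w29b.png

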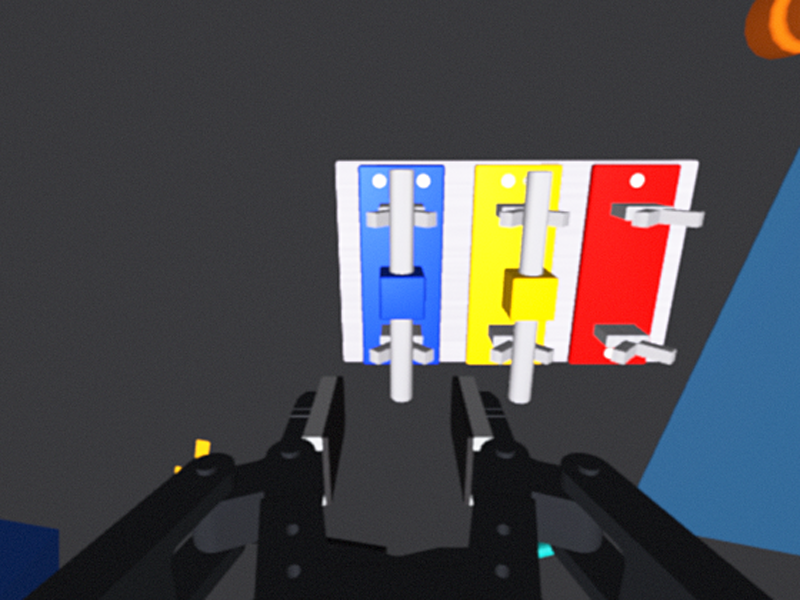

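```bash
python3 -m crank '[{"linear":[-3,0,0],"angular":[0,0,0],"gripper":0.5},{"linear":[-4,0,3],"angular":[0,0,0],"gripper":0.5},{"linear":[-3,0,4],"angular":[0,0,0],"gripper":0.5},{"linear":[0,0,0],"angular":[0,0,0],"gripper":0.5},{"linear":[0,0,0],"angular":[0,0,0],"gripper":0.5},{"linear":[0,0,0],"angular":[0,0,0],"gripper":0.5}]' 
python3 -c "
from h import *
wsave('t30','top'); wsave('s30','side')
im0=cv2.imread('pics/t19.png')[180:280,310:430]; im=cv2.imread('pics/t30.png')[180:280,310:430]
cv2.imwrite('pics/t30c.png',cv2.resize(np.hstack([im0,im]),None,fx=3,fy=3,interpolation=cv2.INTER_CUBIC))"
```

```text
t: 70.15
position: [0.4765, 0.3594, 0.2357]
orientation: [-0.079, -0.702, -0.079, 0.703]
ft_force: [0.3, -0.9, 0.0]
width: 0.0429
```

View pics/t30b.png

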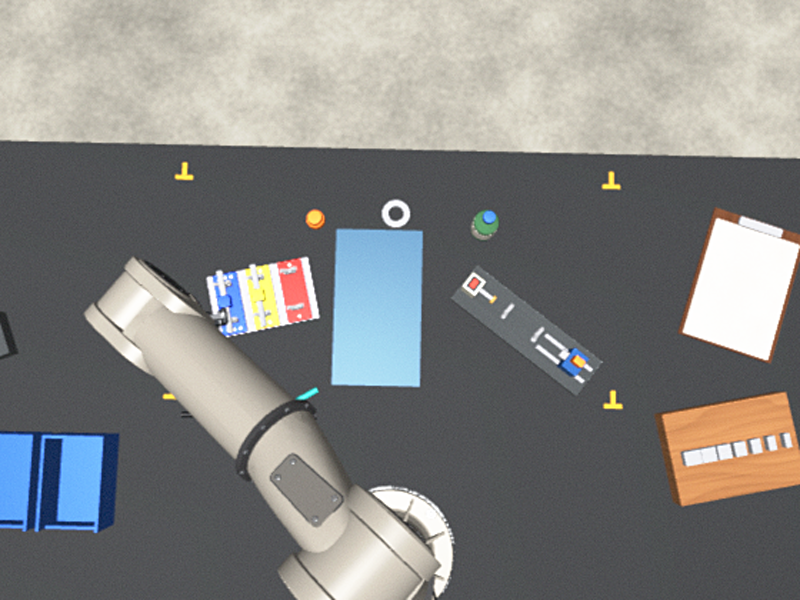

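View pics/s30b.png

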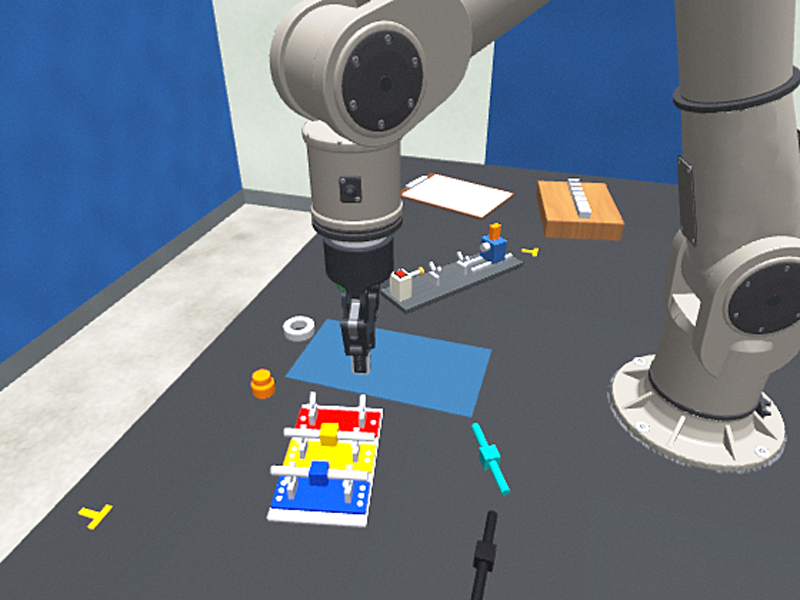

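View pics/t30c.png

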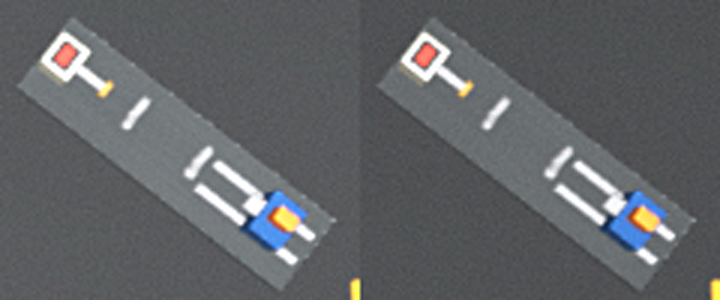

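```bash
python3 -c "
from h import *
print(env.finish_job())"
```

```text
the job is handed in; nothing more can be done
None
```

The yellow and blue spindles have been gauged in that order and laid in their own cradles. I handed the job in at about 70 s of the 210 s allowed. I saw no red spindle in any picture, so it was skipped.

- **Jaw at the start:** it stood about 43 mm closed, so I first slid it back to its stop.
- **Gauging:** for each spindle I gripped the tab and closed the jaw 50 mm from home. I then held it still for about 4 s. By the jaw's travel that pushes the anvil in about 5 mm. In the top pictures it moved roughly 4 mm, but they only resolve about 3 mm per pixel.
- **Force readings:** they rose slowly as the anvil went in, but they were noisy and only support the 5 mm roughly. I could not read the gauge's display.
- **Last checks:** the last pictures show both spindles in their cradles. Yellow measured within about 3 mm of the middle, and blue I judged level with it by eye. The jaw looks the same as at its earlier home position, and the gripper is clear of everything. The bottle, ring gauge, loupe and look-alikes were not touched and look unmoved.
- **What disagreed:** the fingertips end about 37 mm short of the reported tool point. My first grip on the tab therefore closed on air above it. Lowering the shut fingers onto the tab top to find the offset pressed it with about 55 N, with no visible effect. That is above the 40 N limit set for the arm and gripper body. This was the fingertips, and I don't know whether the limit counts them.

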